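Load the wire spool stand and lock the end cap

ROBOT

A 6-joint arm with a two-finger parallel gripper is mounted at the origin on the work surface. World frame = base frame: x ahead of the robot, y to its left, z up, the work surface at z = 0. Lengths are in m, angles in degrees, forces in N, time in s.
With the tool pointing down it reaches from about 0.275 to 1 m from the base axis. Payload 8.4 kg.
Tool frame: the origin (TCP) lies at the very end of the fingers, on their centre line; the grasp point (between the pads) lies 19 mm behind it (ctrl.grip_depth is the distance from the TCP to the grasp point, in m); z points along the fingers, y is the line along which they close (so a half turn about z gives the same grasp; the last joint's range is limited). The gripper opens to 85 mm and grips with 20 to 120 N. Pads are 22 mm wide; open, the fingers measure 114 mm over their backs; the gripper's body (76 mm by 85 mm) begins 54 mm behind the grasp point. The pads swing forward as they close: fully open they stand 13 mm farther back than shut.
Start: joints at [73.201, 20.225, 93.587, -0, 66.188, -0.138], TCP at [0.179, 0.599, 0.231] pointing down, gripper open.
Joint ranges: [-150.9, 150.9], [-52.94, 120.26], [3.33, 152.33], [-74.26, 254.26], [0, 154.13], [-172.89, 172.89]. Speed limits (degrees/s): [127.2, 127.2, 159.86, 180, 180, 180].

INTERFACE

Orientations are given as a 3x3 rotation matrix whose columns are the frame's x, y, z axes.
In Python, from station import ctrl, eyes gives the robot as it stands.
- The arm moves only by the tool carry_out, never from a script. Its arguments are lists of equal length, an entry for each row: "dr": the turn, a rotation vector about the tool's x, y, z in rad, a list of three; "translation": the shift along the tool's x, y, z in m, a list of three; "claw": the finger opening in m, from 0 to 0.0854. In form: {"dr": [[ax, ay, az], ...], "translation": [[tx, ty, tz], ...], "claw": [claw, ...]}. A call has 1 to 5 rows; each row is the pose to reach, as a shift and turn from the pose commanded when the call began, along the tool's axes at that moment; what a row does not reach only later rows make up. A row lasts 1/10 s, in which the tool goes at most 50 mm and 8.59 degrees, less where a joint would pass 70% of its speed; a pose out of reach is approached as far as the arm can. A call with a gripper value outside its range is refused whole. The fingers move at their own pace and stop on an object; "force" is the grip in N (left out, the last holds). Time passes only in rows, so rows that repeat a pose let the fingers close. It gives the time, the measured TCP pose, the force, the opening and the grip force at its end, in the units of the state.
- ctrl.sense(): the state, without advancing time (a new reading comes with each control period).
- eyes.read_camera(name): name is "scene" or "top" or "wrist"; returns a dict with "color" (384x512x3 uint8, blue, green, red), "z_map" (384x512 float32, m along the optical axis (not along the pixel's ray), 0 where there is no reading), "vfov" (degrees; the focal length in pixels is half the picture's height over the tangent of half this angle, whatever the lens; pixels are square), "cx", "cy" (the principal point, pixels), "R" (3x3) and "t" (3): a world point X has camera coordinates R X + t; the wrist camera has in their place "hand_eye" (4x4, takes a point from camera to tool coordinates, whose origin is the TCP and whose axes are the flange's). Camera axes: x right, y down, z forward; pixel columns grow to the right and rows downward; lengths in m; the calibration is good to about 2 mm. A picture is of the moment at which its call begins: read the wrist's pose just before it.
- ctrl.close_job(): hands the job in; it is judged then, once.
The state is a dict: "time": time; "qpos": joint angles; "qvel": joint speeds; "joint_torque": joint torques, N m; "tcp_pos": TCP position; "tcp_rot": TCP orientation; "ft_force": force on the tool from outside, world axes, zero at the start; "torque": the same for the moment, N m; "width": finger opening in m; "gripper_force": force on a finger pad.
Only numpy, scipy, OpenCV 4.12 (cv2) and the standard library are available. Lean on these libraries where they do the work, as an engineer would, in place of code of your own. Each camera call takes 0.05 s, during which the arm holds its last target. There are 200 camera calls.

TASK

Load the wire stand on the bench: slide the larger spool onto its spindle first, then the smaller one, and then push the end cap on, mouth first, until it snaps over the sprung balls and stays on by itself, holding both spools back against the spring brake. Feel for it: never press the parts onto the spindle with more than about 30 N, let go of everything when done, and leave the cup, jar, tin and carton where they are.

Things in the scene. Friction and masses are not known exactly. Their poses are not given: they have to be found in the camera images.
- stand: Grey stand, fixed: base 150 x 100 x 14 mm, at one end a 24 x 26 mm post, top 121 mm up, with a small black clamp screw on it up to 144 mm. Origin on the bench under the post's outer face; x points along the spindle, away from the post. On the spindle, 17.5 mm back from its tip, two sprung steel balls stand out 3.3 mm to the left and right; a 21 mm bore just passes over them.
- spindle_root (a point): Point on the spindle's axis where it leaves the post, 115 mm above the bench; x along the spindle, out of the post, z up. The spindle is a level, polished steel bar, 13 mm in diameter, with a round bullet nose. It is clamped in the post by hand: its tip stands 90 to 118 mm out from this point, set differently each time and not measured; it does not yield.
- brake (a joint): Spring brake on the spindle: a black disc, 40 mm across, 4 mm thick, on a coil spring before a collar of the spindle. At 0 (free) its outer face stands 66 mm behind the spindle's tip, wherever that is set; the value (m) is how far it is pushed back towards the post, at most 0.012. Its spring gives 1.5 N at 0 and 0.4 N more per mm. With both spools on and the cap home it rests at 6 to 7 mm.
- large_spool_center (a point): Centre of the larger spool: 58 mm diameter, 24 mm wide, white flanges with a grey closed band flush between them, through bore of 21 mm, about 0.16 kg. Its x axis is the bore's axis, the two ends are alike. It starts standing on its rims on the wire rack, axis level, along the rack, its centre 55 mm above the bench.
- small_spool_center (a point): Centre of the smaller spool: 44 mm diameter, 24 mm wide, through bore of 21 mm, about 0.10 kg; otherwise as the larger one. Same rack, its centre starts 48 mm above the bench.
- cap_center (a point): Centre of the end cap: a dark steel round knob, ribbed, 30 mm diameter, 40 mm long, 0.15 kg, lying on the rack. x is its own axis; the open mouth (15 mm bore) is at its -x end, 20 mm from this centre; the +x end is closed. It starts pointing along the rack's x axis, its centre 41 mm above the bench.
- rack: Low rack of two parallel steel wires (6 mm thick, centres 18 mm apart and 25 mm up), 220 mm long along its x axis, fixed; origin on the bench under its centre. The spools and the cap stand in a row on the wires, about 68 mm apart, in any order; the cap's mouth faces the rack's -x end.
- cup: Brown pottery cup, 84 mm across and 95 mm high, a bystander; origin under its centre.
- jar: Amber jar, 52 mm across and 85 mm high, a bystander; origin under its centre.
- tin: Flat round aluminium tin, 72 mm across and 24 mm high, a bystander; origin under its centre.
- carton: White and yellow carton, 70 x 120 x 32 mm, a bystander; origin under its centre.
- large_spool: The same larger spool as a body; its origin is the same centre.
- small_spool: The same smaller spool as a body; its origin is the same centre.
- cap: The end cap as a body, same origin and axes. Inside the mouth a 4 mm lip with a lead-in chamfer, then an 12 mm wide groove for the balls; bore 27.5 mm deep. Climbing the balls takes about 8 to 14 N of push, then it slides easily against the brake spring and snaps home; about 2 mm further in it stops hard, the spindle's tip on the bottom of the bore.
Things that resemble listed ones, but are neither listed nor needed, are in the scene too. What is shaped like the large_spool but blue or pink is not meant.

How it is judged:
By the outcome, as a careful person would: the job done as asked, in the order asked, and still so for the second after the job is handed in, with the robot touching nothing.
It also fails if it takes over 72 s, if anything falls off the work surface, if the arm or the gripper's body presses on something with over 40 N, if the wrist force passes 120 N, or if a joint passes its speed limit or range.

## Working session

There is one attempt and no reset: what is moved stays moved. The work goes in short steps, Python scripts to look and compute and a tool call to move; the robot and the scene stay as the last step left them, time stands still between calls to the robot, and variables do not carry over. Pictures are saved under pics/ and viewed, at most 10 in all, crops included, and the job is handed in when it is done.

Besides the shell and the picture viewer there is one more tool, called by a JSON object that holds its "name" and its "arguments", one argument or row to a line. carry_out: Moves the arm, as the interface text tells. Its arguments: {"type":"object","properties":{"dr":{"type":"array","items":{"type":"array","items":{"type":"number"}}},"translation":{"type":"array","items":{"type":"array","items":{"type":"number"}}},"claw":{"type":"array","items":{"type":"number"}},"force":{"type":"number"}},"required":["dr","translation","claw"]}

```bash
mkdir -p pics; ls
python3 - <<'E'
from station import ctrl, eyes
import cv2,numpy as np
s=ctrl.sense();print(s['time'],s['tcp_pos'],s['tcp_rot'],s['ft_force'],s['width'])
for n in ("scene","top"):
    d=eyes.read_camera(n);cv2.imwrite(f'pics/{n}0.png',d['color'])
    np.savez(f'{n}.npz',**d);print(n,d['vfov'],d['cx'],d['cy'],d['R'],d['t'])
a=np.load('scene.npz')['color'];b=np.load('top.npz')['color']
cv2.imwrite('pics/a.png',cv2.resize(b,(780,585)))
E
```

```text
pics
0.0 [0.17906602 0.59829673 0.23055649] [[-9.58008389e-01  2.86739883e-01 -4.08049506e-04]
 [ 2.86740173e-01  9.58007462e-01 -1.33246229e-03]
 [ 8.84439021e-06 -1.39351424e-03 -9.99999029e-01]] [ 0.41367103 -0.3122225   0.52550538] 0.08546850203981968
scene 49.03079037630562 251.60825835028396 199.36906266667154 [[-0.45925922  0.88828049 -0.00622377]
 [ 0.73092073  0.3739008  -0.57092301]
 [-0.5048127  -0.26675074 -0.82098002]] [ 0.19124884 -0.38401977  1.35858765]
top 48.82425702295201 254.13869375437213 199.37099998320045 [[ 0.00411286 -0.99997067  0.00646141]
 [-0.99550941 -0.00470543 -0.0945456 ]
 [ 0.09457323 -0.00604354 -0.99549956]] [0.0777854  0.56069047 0.89041972]
```

View pics/a.png

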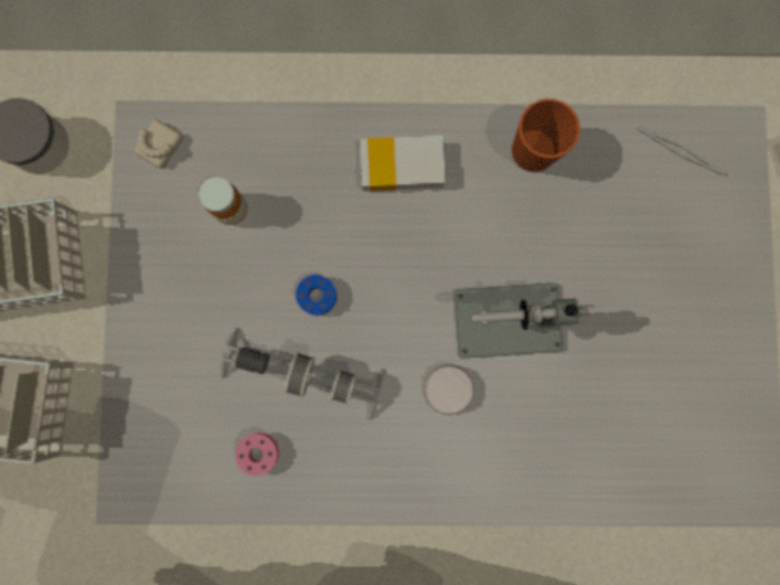

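View pics/scene0.png

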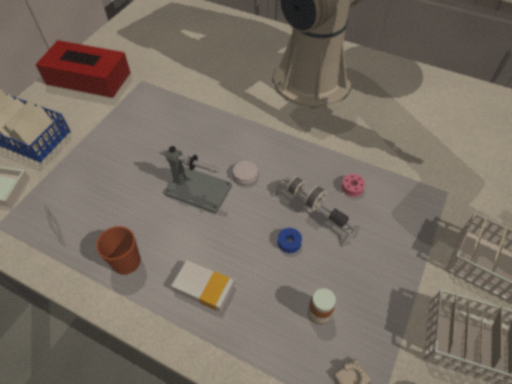

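The top view (780-wide) shows the stand at (515,320), with its post at (570,312) and the spindle pointing image-left to about (475,318). The rack runs from (235,360) to (378,392), carrying the cap (252,360), large spool (300,375) and small spool (343,387). I'll measure these with depth.

```bash
cat > h.py <<'E'
import numpy as np,cv2
def cloud(d,T=None):
    z=d['z_map'].astype(float);h,w=z.shape
    f=h/2/np.tan(np.radians(float(d['vfov']))/2)
    u,v=np.meshgrid(np.arange(w),np.arange(h))
    P=np.stack([(u-d['cx'])/f*z,(v-d['cy'])/f*z,z],-1)
    if T is None: P=(P-d['t'])@d['R']
    else:
        P=P@T[:3,:3].T+T[:3,3]
    P[z<=0]=np.nan
    return P
def wrist(eyes,ctrl):
    s=ctrl.sense();d=eyes.read_camera('wrist')
    W=np.eye(4);W[:3,:3]=s['tcp_rot'];W[:3,3]=s['tcp_pos']
    return d,cloud(d,W@d['hand_eye']),W
E
python3 - <<'E'
import numpy as np,cv2
from h import *
np.set_printoptions(precision=4,suppress=True)
for n in('top',):
    d=np.load(n+'.npz');P=cloud(d)
    k=512/780
    for nm,(u,v) in dict(bench=(400,450),cap=(252,360),large=(300,375),small=(343,387),post=(570,312),spin=(500,317),brake=(526,314),base=(480,345),tin=(450,390),jar=(217,195),cup=(545,135)).items():
        print(nm,P[int(v*k),int(u*k)])
    X=P[:,:,0];Y=P[:,:,1];Z=P[:,:,2]
    # spindle points
    c=P[int(312*k),int(570*k)]
    m=(Z>.095)&(Z<.16)&(abs(X-c[0])<.05)&(Y>c[1]-.03)&(Y<c[1]+.16)
    v,u=np.nonzero(m)
    for a in sorted(set(u)):
        q=P[v[u==a],a];print(a,q[:,:2].mean(0),'z',q[:,2].max(),len(q),np.ptp(q[:,0]))
E
python3 - <<'E'
import cv2,numpy as np
d=np.load('top.npz')['color']
a=cv2.resize(d[210:280,135:260],(800,448),interpolation=cv2.INTER_CUBIC)
cv2.imwrite('pics/rack1.png',a)
E
```

```text
bench [0.3536 0.0621 0.0027]
cap [0.4803 0.2656 0.054 ]
large [0.4603 0.1969 0.0843]
small [0.4441 0.1395 0.0693]
post [ 0.5414 -0.1455  0.1441]
spin [ 0.5352 -0.0627  0.1205]
brake [ 0.5383 -0.0932  0.1323]
base [ 0.5037 -0.0531  0.014 ]
tin [ 0.4387 -0.0083  0.0203]
jar [0.7017 0.3124 0.0831]
cup [ 0.819  -0.1536  0.0032]
310 [ 0.5342 -0.0279] z 0.12128960379797639 4 0.005756652479647961
311 [ 0.5342 -0.0297] z 0.12063344045968387 6 0.009749975727467497
312 [ 0.5342 -0.0317] z 0.1210830296004181 6 0.009662322595829664
313 [ 0.5341 -0.0335] z 0.12332537284966429 6 0.009953548056671702
314 [ 0.5351 -0.0354] z 0.12209904013264393 7 0.011812837997629555
315 [ 0.5352 -0.0376] z 0.12117710976623275 7 0.012051063278907037
316 [ 0.5362 -0.0396] z 0.12171254805150869 8 0.013889871339406223
317 [ 0.5352 -0.0414] z 0.1223307575415788 9 0.015623417788730887
318 [ 0.5352 -0.0433] z 0.12201983902591754 9 0.015623056676169367
319 [ 0.5351 -0.0451] z 0.12357464917372273 9 0.015572627206020928
320 [ 0.5342 -0.0472] z 0.1232258407010755 8 0.013582692863282286
321 [ 0.5352 -0.0491] z 0.12276495179241
[... 3611 characters left out ...]
468327594 17 0.03135931930099867
376 [ 0.5418 -0.1521] z 0.1459976868218291 16 0.0309741054343049
377 [ 0.5423 -0.1541] z 0.1459580458888054 17 0.031243713426689634
378 [ 0.5414 -0.156 ] z 0.14707787509035658 16 0.028954404507425258
379 [ 0.5406 -0.1587] z 0.1481304228691565 15 0.026372477768035085
380 [ 0.5399 -0.1614] z 0.13288259961514334 10 0.01815250860301343
381 [ 0.5445 -0.1662] z 0.12248193750007588 6 0.00971286376170788
382 [ 0.5446 -0.1682] z 0.12116332113692761 6 0.009967803855110091
383 [ 0.5445 -0.1699] z 0.12293553716828547 6 0.009902567439431076
384 [ 0.5445 -0.1717] z 0.12363381803989412 6 0.009709165625794935
385 [ 0.5446 -0.1739] z 0.12208890627326816 6 0.009640844492352585
```

View pics/rack1.png

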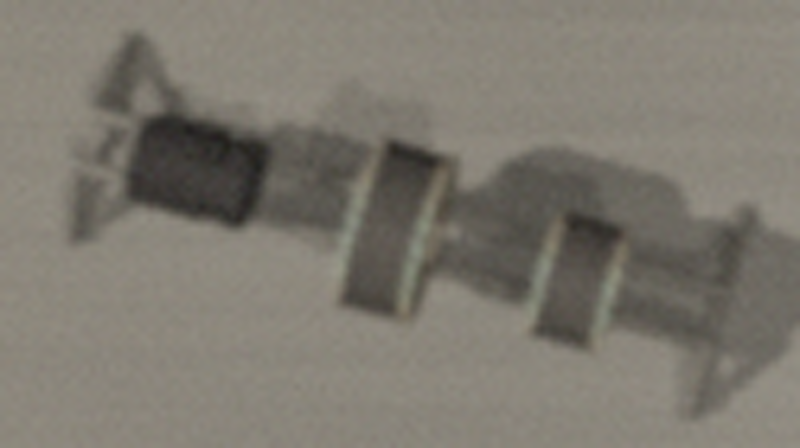

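The crop shows the cap centred at (197,170), large spool (395,230) and small spool (580,280). The mouth direction isn't resolved here. Next I'll fit the clusters and look at the cap in the scene picture.

Run:
```python
import numpy as np,cv2
from h import *
from station import ctrl,eyes
np.set_printoptions(precision=4,suppress=True)
d,Pw,W=wrist(eyes,ctrl);print(d['hand_eye'],d['vfov'])
for n in('top','scene'):
    d=np.load(n+'.npz');P=cloud(d)
    m=((P[...,2]>.04)&(P[...,2]<.1)&(P[...,0]>.4)&(P[...,0]<.53)&(P[...,1]>.1)&(P[...,1]<.32)).astype(np.uint8)
    k,l=cv2.connectedComponents(m)
    for i in range(1,k):
        q=P[l==i]
        if len(q)<15: continue
        r=cv2.minAreaRect((q[:,:2]*1000).astype(np.float32))
        print(n,len(q),'zmax',np.percentile(q[:,2],97),r, q.mean(0))
    c=P[(P[...,2]>.02)&(P[...,2]<.035)&(P[...,0]>.4)&(P[...,0]<.53)&(P[...,1]>.07)&(P[...,1]<.32)]
    print('rack',cv2.minAreaRect((c[:,:2]*1000).astype(np.float32)),cv2.fitLine((c[:,:2]*1000).astype(np.float32),cv2.DIST_L1,0,.01,.01).ravel())
d=np.load('scene.npz')['color']
cv2.imwrite('pics/capscene.png',cv2.resize(d[165:255,270:370],(660,594),interpolation=cv2.INTER_CUBIC))
```

```text
[[-0.     -0.9654 -0.2607  0.0654]
 [ 1.      0.0001 -0.0004 -0.0003]
 [ 0.0004 -0.2607  0.9654 -0.1421]
 [ 0.      0.      0.      1.    ]] 58.22716041215013
top 281 zmax 0.057478898543819545 ((479.3080749511719, 266.70111083984375), (40.49143600463867, 30.768739700317383), 73.2373046875) [0.4797 0.2661 0.0521]
top 373 zmax 0.08487334267898934 ((460.9337158203125, 198.36314392089844), (24.539676666259766, 56.20213317871094), 74.35758972167969) [0.4608 0.1971 0.0749]
top 245 zmax 0.07102273779513814 ((444.4333801269531, 139.67787170410156), (24.267953872680664, 42.70711135864258), 73.96102142333984) [0.4446 0.1395 0.064 ]
rack ((461.23876953125, 201.1365203857422), (224.23170471191406, 40.59050750732422), 74.2430191040039) [  0.2122   0.9772 438.5568  97.259 ]
scene 202 zmax 0.07104001292415234 ((445.8828125, 140.60317993164062), (25.909236907958984, 44.12190628051758), 75.87435150146484) [0.4521 0.1411 0.0605]
scene 320 zmax 0.0843131346565764 ((463.17840576171875, 199.27777099609375), (25.352739334106445, 56.17633056640625), 74.32111358642578) [0.4702 0.2003 0.0697]
scene 212 zmax 0.05807533646566561 ((483.21478271484375, 267.5944519042969), (40.970436096191406, 28.636520385742188), 73.01538848876953) [0.4864 0.268  0.0517]
rack ((463.82781982421875, 202.45724487304688), (225.1729278564453, 40.133296966552734), 74.11583709716797) [  0.2667   0.9638 499.3346 302.7461]
```

View pics/capscene.png

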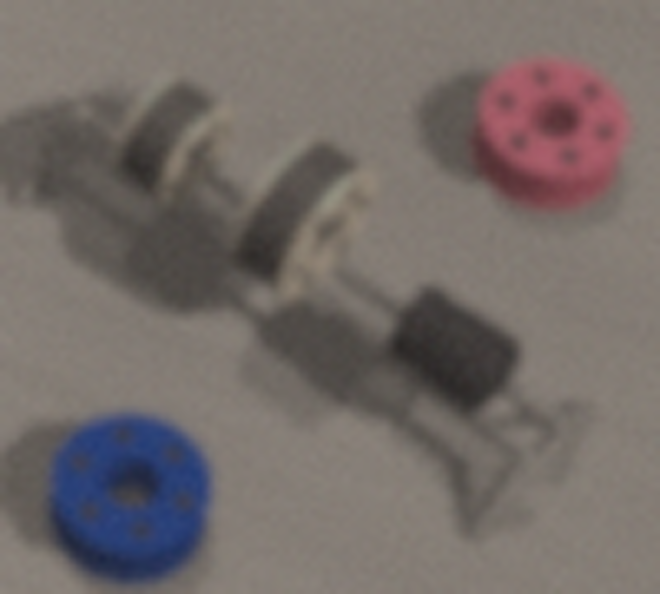

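I can't tell the cap's mouth from this one either; the wrist camera will show it. The top and scene fits agree on rack angle 74.1°, large spool (0.461,0.199), small (0.445,0.140) and cap (0.480,0.267). I'll move above the rack.

```bash
cat >> h.py <<'E'
from scipy.spatial.transform import Rotation as Ro
def plan(p,ang,n,ctrl,p0=None,a0=None):
    "n calls from the pose now to TCP p, tool down, tool x at world angle ang (deg)"
    s=ctrl.sense();a=np.radians(ang)
    Rt=lambda a:np.array([[np.cos(a),np.sin(a),0],[np.sin(a),-np.cos(a),0],[0,0,-1]])
    R0=s['tcp_rot'];q=s['tcp_pos']
    if p0 is not None: q=np.array(p0);R0=Rt(np.radians(a0))
    p=np.array(p);v0=Ro.from_matrix(R0.T@Rt(a)).as_rotvec()
    R=R0;c=q
    for i in range(n):
        f=(i+1)/n;Rn=R0@Ro.from_rotvec(v0*f).as_matrix();pn=q+(p-q)*f
        print('call',i,'dr',np.round(Ro.from_matrix(R.T@Rn).as_rotvec(),4).tolist(),'tr',np.round(R.T@(pn-c),4).tolist())
        R,c=Rn,pn
def st(ctrl):
    s=ctrl.sense();x=s['tcp_rot'][:,0]
    print('t',s['time'],'p',np.round(s['tcp_pos'],4),'ang',np.degrees(np.arctan2(x[1],x[0])).round(2),'F',np.round(s['ft_force'],1),'w',round(s['width'],4),'g',s['gripper_force'],'q',np.round(s['qpos'],1))
E
python3 - <<'E'
from h import *
from station import ctrl
plan([.462,.199,.2],74.1,3,ctrl)
E
```

```text
call 0 dr [-0.0003, 0.0003, 0.5192] tr [-0.1285, -0.1005, 0.0103]
call 1 dr [-0.0003, 0.0003, 0.5192] tr [-0.1615, -0.0235, 0.0103]
call 2 dr [-0.0003, 0.0003, 0.5192] tr [-0.1518, 0.0597, 0.0103]
```

{"name": "carry_out", "arguments": {
  "dr": [
    [0,0,0.13],
    [0,0,0.26],
    [0,0,0.39],
    [0,0,0.519],
    [0,0,0.519]
  ],
  "translation": [
    [-0.032,-0.025,0.003],
    [-0.064,-0.05,0.005],
    [-0.096,-0.075,0.008],
    [-0.1285,-0.1005,0.01],
    [-0.1285,-0.1005,0.01]
  ],
  "claw": [0.085,0.085,0.085,0.085,0.085]
}}

```text
time: 0.65
tcp_pos: [0.2751, 0.4617, 0.2207]
tcp_rot: [[-0.685, 0.729, -0.0], [0.729, 0.685, -0.003], [-0.002, -0.002, -1.0]]
ft_force: [-0.1, 0.5, 0.5]
width: 0.0847
gripper_force: 0.0
```

{"name": "carry_out", "arguments": {
  "dr": [
    [0,0,0.13],
    [0,0,0.26],
    [0,0,0.39],
    [0,0,0.519],
    [0,0,0.519]
  ],
  "translation": [
    [-0.04,-0.006,0.003],
    [-0.08,-0.012,0.005],
    [-0.12,-0.018,0.008],
    [-0.1615,-0.0235,0.01],
    [-0.1615,-0.0235,0.01]
  ],
  "claw": [0.085,0.085,0.085,0.085,0.085]
}}

```text
time: 1.15
tcp_pos: [0.3695, 0.3295, 0.211]
tcp_rot: [[-0.233, 0.972, 0.0], [0.972, 0.233, -0.001], [-0.001, -0.0, -1.0]]
ft_force: [-0.6, -0.9, -0.4]
width: 0.0851
gripper_force: 0.0
```

{"name": "carry_out", "arguments": {
  "dr": [
    [0,0,0.13],
    [0,0,0.26],
    [0,0,0.39],
    [0,0,0.519],
    [0,0,0.519]
  ],
  "translation": [
    [-0.038,0.015,0.003],
    [-0.076,0.03,0.005],
    [-0.114,0.045,0.008],
    [-0.1518,0.0597,0.01],
    [-0.1518,0.0597,0.01]
  ],
  "claw": [0.085,0.085,0.085,0.085,0.085]
}}

```text
time: 1.65
tcp_pos: [0.4642, 0.1973, 0.2011]
tcp_rot: [[0.279, 0.96, 0.001], [0.96, -0.279, -0.001], [-0.0, 0.001, -1.0]]
ft_force: [-0.1, 0.5, -0.2]
width: 0.0848
gripper_force: 0.0
```

Run:
```python
from h import *
from station import ctrl,eyes
np.set_printoptions(precision=4,suppress=True)
st(ctrl)
d,P,W=wrist(eyes,ctrl)
cv2.imwrite('pics/w1.png',cv2.resize(d['color'],(768,576)))
m=((P[...,2]>.04)&(P[...,2]<.1)&(P[...,0]>.4)&(P[...,0]<.53)&(P[...,1]>.08)&(P[...,1]<.32)).astype(np.uint8)
k,l=cv2.connectedComponents(m)
for i in range(1,k):
    q=P[l==i]
    if len(q)<80: continue
    print(len(q),'zmax',np.percentile(q[:,2],97),cv2.minAreaRect((q[:,:2]*1000).astype(np.float32)))
plan([.462,.199,.036],74.1,1,ctrl)
```

```text
t 1.65 p [0.4642 0.1973 0.2011] ang 73.82 F [-0.1  0.5 -0.2] w 0.0848 g 0.0 q [ 22.9  11.4 109.9  -0.1  58.6  39.1]
1839 zmax 0.0558584566269723 ((481.4403076171875, 266.1808776855469), (40.039955139160156, 31.061962127685547), 74.52638244628906)
2489 zmax 0.08299001246878818 ((462.56097412109375, 197.77291870117188), (24.862836837768555, 57.0349006652832), 74.48722839355469)
1540 zmax 0.06883261679244478 ((446.29888916015625, 139.13980102539062), (25.1105899810791, 43.40703201293945), 74.3681869506836)
call 0 dr [-0.0002, -0.0002, -0.0012] tr [-0.0, -0.0011, 0.1651]
```

View pics/w1.png

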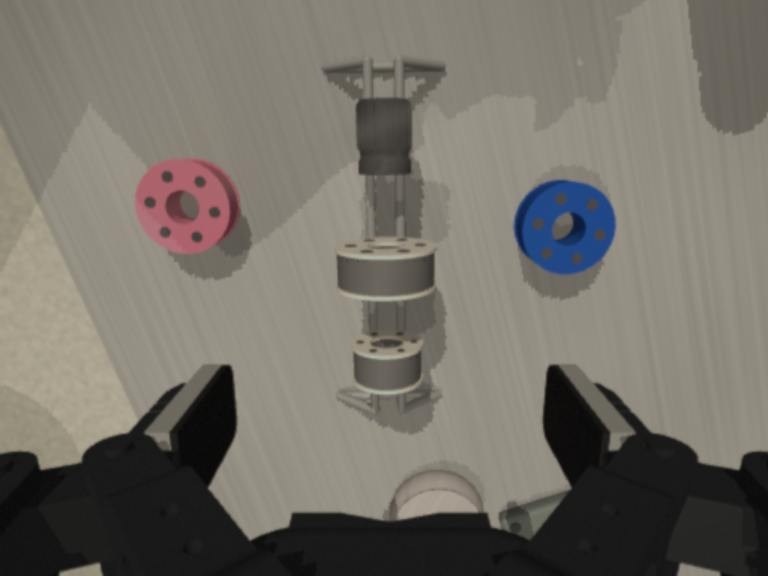

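The wrist view shows the cap at (384,135) with a collar near its lower end (row 160), large spool (386,265) and small (388,362). The gripper is centred over the large spool, so I'll descend, grip and lift.

{"name": "carry_out", "arguments": {
  "dr": [
    [0,0,-0.01],
    [0,0,-0.01],
    [0,0,-0.01],
    [0,0,-0.01],
    [0,0,-0.01]
  ],
  "translation": [
    [0,-0.0017,0.045],
    [0,-0.0017,0.09],
    [0,-0.0017,0.135],
    [0,-0.0017,0.16],
    [0,-0.0017,0.165]
  ],
  "claw": [0.085,0.085,0.085,0.085,0.085]
}}

```text
time: 2.2
tcp_pos: [0.4578, 0.2005, 0.0336]
tcp_rot: [[0.261, 0.965, -0.005], [0.965, -0.261, -0.002], [-0.003, -0.004, -1.0]]
ft_force: [-0.5, -0.2, 0.8]
width: 0.0849
gripper_force: 0.0
```

{"name": "carry_out", "arguments": {
  "dr": [
    [0,0,0],
    [0,0,0],
    [0,0,0],
    [0,0,0],
    [0,0,0]
  ],
  "translation": [
    [0,0,0],
    [0,0,0],
    [0,0,0],
    [0,0,0],
    [0,0,0]
  ],
  "claw": [0.05,0.05,0.05,0.05,0.05],
  "force": 40
}}

```text
time: 2.7
tcp_pos: [0.4621, 0.2008, 0.0379]
tcp_rot: [[0.264, 0.964, 0.003], [0.964, -0.264, 0.002], [0.003, 0.003, -1.0]]
ft_force: [0.9, 4.1, 8.1]
width: 0.0556
gripper_force: 44.0
```

Run:
```python
from h import *
from station import ctrl,eyes
st(ctrl)
s=ctrl.sense();p=s['tcp_pos'];
plan([p[0],p[1],.22],74.4,1,ctrl)
plan([.543,-.13,.22],94.3,2,ctrl,[p[0],p[1],.22],74.4)
```

```text
t 2.7 p [0.4621 0.2008 0.0379] ang 74.69 F [0.9 4.1 8.1] w 0.0556 g 44.04571518476587 q [ 23.3  25.5 116.6   0.   37.7  38.6]
call 0 dr [0.0027, -0.0027, 0.005] tr [0.0005, 0.0005, -0.1821]
call 0 dr [0.0, 0.0, -0.1737] tr [-0.1484, 0.0835, 0.0]
call 1 dr [0.0, 0.0, -0.1737] tr [-0.1606, 0.0566, 0.0]
```

Run:
```python
from h import *
from station import ctrl,eyes
print(ctrl.grip_depth)
d,P,W=wrist(eyes,ctrl)
print(np.round(ctrl.sense()['ft_force'],1),ctrl.sense()['tcp_pos'])
cv2.imwrite('pics/w2.png',cv2.resize(d['color'],(768,576)))
m=((P[...,2]>.04)&(P[...,2]<.1)&(abs(P[...,0]-.462)<.02)&(abs(P[...,1]-.2)<.03))
q=P[m];print('zmax',np.percentile(q[:,2],[90,97]),np.percentile(q[:,1],[3,97]))
```

```text
0.0187
[0.5 2.6 9.1] [0.46207705 0.20080443 0.03791707]
zmax [0.08229308 0.08300609] [0.1853758  0.21469593]
```

View pics/w2.png

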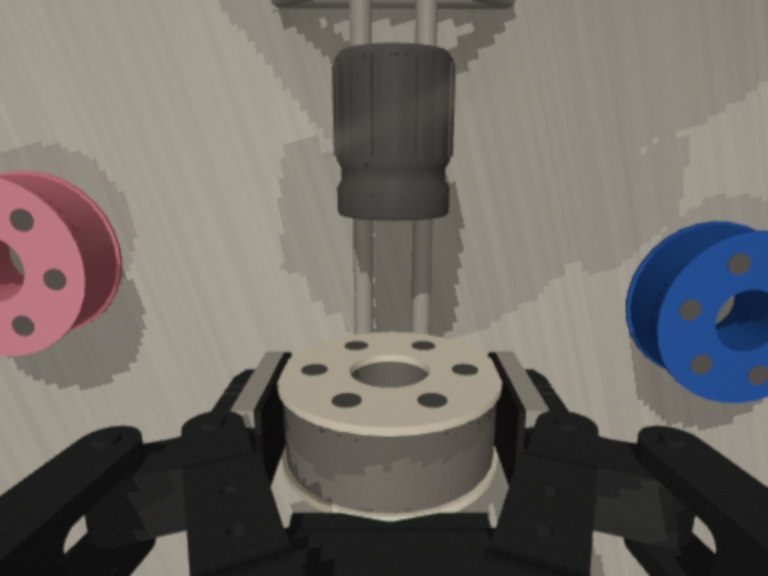

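The picture shows the large spool held between the pads, with its bore at (390,372). The cap has a rounded end at the top and a smooth collar at the bottom, which is probably the mouth, facing -y. I'll lift and go to the stand.

{"name": "carry_out", "arguments": {
  "dr": [
    [0,0,0],
    [0,0,0],
    [0,0,0],
    [0,0,0],
    [0,0,0]
  ],
  "translation": [
    [0,0,-0.02],
    [0,0,-0.065],
    [0,0,-0.11],
    [0,0,-0.155],
    [0,0,-0.182]
  ],
  "claw": [0.05,0.05,0.05,0.05,0.05]
}}

```text
time: 3.25
tcp_pos: [0.4612, 0.2001, 0.2223]
tcp_rot: [[0.264, 0.965, 0.004], [0.965, -0.264, 0.002], [0.003, 0.003, -1.0]]
ft_force: [0.0, 0.8, -1.5]
width: 0.056
gripper_force: 43.5
```

{"name": "carry_out", "arguments": {
  "dr": [
    [0,0,-0.04],
    [0,0,-0.09],
    [0,0,-0.13],
    [0,0,-0.174],
    [0,0,-0.174]
  ],
  "translation": [
    [-0.037,0.021,0],
    [-0.074,0.042,0],
    [-0.111,0.063,0],
    [-0.1484,0.0835,0],
    [-0.1484,0.0835,0]
  ],
  "claw": [0.05,0.05,0.05,0.05,0.05]
}}

```text
time: 3.75
tcp_pos: [0.5024, 0.0305, 0.2188]
tcp_rot: [[0.095, 0.995, 0.001], [0.995, -0.095, -0.001], [-0.001, 0.001, -1.0]]
ft_force: [0.3, 0.8, -1.8]
width: 0.0556
gripper_force: 43.4
```

{"name": "carry_out", "arguments": {
  "dr": [
    [0,0,-0.04],
    [0,0,-0.09],
    [0,0,-0.13],
    [0,0,-0.174],
    [0,0,-0.174]
  ],
  "translation": [
    [-0.04,0.014,0],
    [-0.08,0.028,0],
    [-0.12,0.042,0],
    [-0.1606,0.0566,0],
    [-0.1606,0.0566,0]
  ],
  "claw": [0.05,0.05,0.05,0.05,0.05]
}}

```text
time: 4.25
tcp_pos: [0.5442, -0.1343, 0.2187]
tcp_rot: [[-0.079, 0.997, 0.001], [0.997, 0.079, -0.001], [-0.002, 0.001, -1.0]]
ft_force: [-0.1, 0.6, -1.4]
width: 0.0561
gripper_force: 43.4
```

Run:
```python
from h import *
from station import ctrl,eyes
np.set_printoptions(precision=4,suppress=True)
st(ctrl)
d,P,W=wrist(eyes,ctrl)
st(ctrl)
np.savez('w3.npz',P=P,W=W,**d)
cv2.imwrite('pics/w3.png',cv2.resize(d['color'],(768,576)))
T=(P-W[:3,3])@W[:3,:3]   # tool coords
# spool in hand: 
m=(abs(T[...,0])<.03)&(abs(T[...,1])<.027)&(T[...,2]>-.07)&(T[...,2]<.03)
q=T[m];print('spool top tool z',np.percentile(q[:,2],[1,3,10]),'x',np.percentile(q[:,0],[1,99]))
m=(P[...,2]>.105)&(P[...,2]<.13)&(abs(P[...,0]-.537)<.02)&(P[...,1]>-.12)&(P[...,1]<.0)
q=P[m];
for y in np.arange(-.12,0,.005):
    r=q[abs(q[:,1]-y)<.0025]
    if len(r)>5: print('%.4f'%y,len(r),np.percentile(r[:,0],[2,98]),np.percentile(r[:,0],[2,98]).mean(),'ztop',np.percentile(r[:,2],95))
print('tip',q[:,1].max(),np.percentile(q[:,1],99.5))
```

```text
t 4.25 p [ 0.5442 -0.1343  0.2187] ang 94.53 F [-0.1  0.6 -1.4] w 0.0561 g 43.42584217549302 q [-14.   15.2 102.4  -0.1  62.3 -18.5]
t 4.3 p [ 0.5433 -0.1321  0.2184] ang 94.45 F [-0.4  0.2 -0.8] w 0.0557 g 43.425740564998705 q [-13.8  15.2 102.5   0.   62.3 -18.3]
spool top tool z [-0.0687 -0.0464 -0.0444] x [-0.0139  0.0164]
-0.1200 59 [0.5373 0.5496] 0.5434535902637578 ztop 0.12148878107094555
-0.1150 154 [0.5313 0.5539] 0.5425931362425765 ztop 0.12718208441423853
-0.1100 259 [0.5319 0.554 ] 0.5429268619188448 ztop 0.12676372378936127
-0.1050 207 [0.5321 0.5528] 0.5424392956675335 ztop 0.12614073158451683
-0.1000 149 [0.5235 0.5529] 0.5381727825279299 ztop 0.12723192507251577
-0.0950 229 [0.5234 0.5567] 0.540007322399166 ztop 0.12934303515419898
-0.0900 137 [0.5352 0.5479] 0.5415523086032807 ztop 0.12155579073262204
-0.0850 144 [0.5348 0.5475] 0.5411536880921627 ztop 0.1216028286137408
-0.0800 140 [0.5344 0.547 ] 0.5407051715857499 ztop 0.121507245143945
-0.0750 146 [0.5341 0.5466] 0.5403522325689096 ztop 0.12174806334640952
-0.0700 145 [0.5337 0.5461] 0.539934566538566 ztop 0.12165988291291366
-0.0650 147 [0.5334 0.5457] 0.539562397773387 ztop 0.12176114520554332
-0.0600 150 [0.533  0.5453] 0.5391366990307832 ztop 0.12157536170979025
-0.0550 152 [0.5326 0.5448] 0.5387201718502588 ztop 0.12157762103644995
-0.0500 166 [0.5302 0.5449] 0.5375571715473646 ztop 0.12142878774449511
-0.0450 234 [0.5292 0.5472] 0.5381671671748648 ztop 0.12146691704729996
-0.0400 174 [0.5311 0.5456] 0.5383528718743471 ztop 0.12159468667056945
-0.0350 164 [0.5313 0.5438] 0.5375465522572684 ztop 0.12150486942921795
-0.0300 90 [0.5321 0.5423] 0.5371999652164308 ztop 0.12061663396735195
tip -0.02824031023342024 -0.029300182420234723
```

View pics/w3.png

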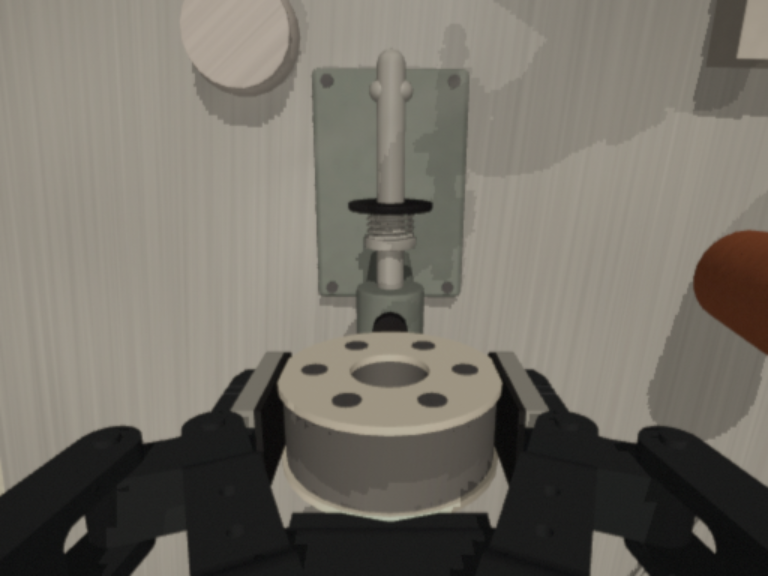

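The wrist view shows the spindle with its tip at (390,52), balls at (391,90) and brake disc at (390,206); the held spool's bore is at (390,372), in line with the spindle. Next I'll get the spool's offset in the hand and plan the path to just in front of the tip.

Run:
```python
from h import *
from station import ctrl
np.set_printoptions(precision=4,suppress=True)
d=np.load('w3.npz');P=d['P'];W=d['W'];T=(P-W[:3,3])@W[:3,:3]
print(d['cx'],d['cy'])
# flange rows: full-res 220..330, cols 180..340; flange face circle via color mask (bright)
c=d['color'].astype(int).sum(2)
for r in (245,255,265,300):
    sl=T[r,185:336];print(r,[ (i+185,np.round(sl[i],4).tolist()) for i in (5,75,145)])
f=T[225:285,186:336].reshape(-1,3);f=f[(f[:,0]>.006)&(f[:,0]<.02)&(abs(f[:,1])<.029)]
print(len(f),np.percentile(f,[1,50,99],axis=0))
st(ctrl)
ax=lambda y:.5371-.0775*(y+.03)
s=ctrl.sense();a=ctrl.sense()['tcp_pos']
plan([a[0],a[1],.22],94.4,1,ctrl)
plan([ax(.02),.02,.22],94.4,1,ctrl)
```

```text
259.4192597464336 191.2756602603848
245 [(190, [0.0089, -0.0274, -0.0151]), (260, [0.0047, 0.0005, -0.0057]), (330, [0.0086, 0.0285, -0.0144])]
255 [(190, [0.0088, -0.0256, -0.024]), (260, [-0.0, 0.0005, -0.0055]), (330, [0.0092, 0.0265, -0.0248])]
265 [(190, [0.0092, -0.0239, -0.0327]), (260, [0.0093, 0.0005, -0.0329]), (330, [0.0079, 0.0255, -0.0302])]
300 [(190, [-0.0132, -0.0277, -0.0194]), (260, [0.0034, 0.0005, -0.0452]), (330, [-0.013, 0.0287, -0.0196])]
7300 [[ 0.0065 -0.0274 -0.0446]
 [ 0.009   0.0005 -0.0255]
 [ 0.0102  0.0281  0.0065]]
t 4.3 p [ 0.5433 -0.1321  0.2184] ang 94.45 F [-0.4  0.2 -0.8] w 0.0557 g 43.425740564998705 q [-13.8  15.2 102.5   0.   62.3 -18.3]
call 0 dr [-0.0001, -0.0, 0.0009] tr [0.0, -0.0, -0.0016]
call 0 dr [-0.0001, -0.0, 0.0009] tr [0.1524, 0.0017, -0.0016]
```

{"name": "carry_out", "arguments": {
  "dr": [
    [0,0,0],
    [0,0,0],
    [0,0,0],
    [0,0,0],
    [0,0,0]
  ],
  "translation": [
    [0.035,0.001,0],
    [0.07,0.0015,0],
    [0.105,0.0015,0],
    [0.1375,0.0015,0],
    [0.1375,0.0015,0]
  ],
  "claw": [0.05,0.05,0.05,0.05,0.05]
}}

```text
time: 4.8
tcp_pos: [0.5323, 0.0112, 0.2184]
tcp_rot: [[-0.084, 0.996, -0.001], [0.996, 0.084, 0.002], [0.002, -0.001, -1.0]]
ft_force: [0.5, -0.2, -0.7]
width: 0.0561
gripper_force: 43.4
```

{"name": "carry_out", "arguments": {
  "dr": [
    [0,0,0],
    [0,0,0],
    [0,0,0],
    [0,0,0],
    [0,0,0]
  ],
  "translation": [
    [0,0,0.04],
    [0,0,0.08],
    [0,0,0.11],
    [0,0,0.1205],
    [0,0,0.1205]
  ],
  "claw": [0.05,0.05,0.05,0.05,0.05]
}}

```text
time: 5.3
tcp_pos: [0.5325, 0.0071, 0.0969]
tcp_rot: [[-0.081, 0.997, -0.003], [0.997, 0.081, 0.0], [0.0, -0.003, -1.0]]
ft_force: [-1.1, 0.1, -1.0]
width: 0.0556
gripper_force: 43.3
```

{"name": "carry_out", "arguments": {
  "dr": [
    [0,0,0],
    [0,0,0],
    [0,0,0]
  ],
  "translation": [
    [0,0,0],
    [0,0,0],
    [0,0,0]
  ],
  "claw": [0.05,0.05,0.05]
}}

```text
time: 5.6
tcp_pos: [0.5347, 0.0067, 0.0992]
tcp_rot: [[-0.081, 0.997, 0.002], [0.997, 0.081, 0.0], [-0.0, 0.002, -1.0]]
ft_force: [-0.2, -0.0, -1.9]
width: 0.0557
gripper_force: 43.3
```

Run:
```python
from h import *
from station import ctrl
st(ctrl)
plan([.5343,.0,.098],94.4,1,ctrl)
```

```text
t 5.6 p [0.5347 0.0067 0.0992] ang 94.63 F [-0.2 -0.  -1.9] w 0.0557 g 43.338442469830625 q [  0.6  21.9 111.   -0.   47.   -4.1]
call 0 dr [0.0025, 0.0002, 0.0041] tr [-0.0066, -0.001, 0.0012]
```

{"name": "carry_out", "arguments": {
  "dr": [
    [0,0,0.004],
    [0,0,0.004],
    [0,0,0.004],
    [0,0,0.004],
    [0,0,0.004]
  ],
  "translation": [
    [-0.006,-0.001,0.001],
    [-0.012,-0.001,0.001],
    [-0.018,-0.001,0.001],
    [-0.024,-0.001,0.001],
    [-0.028,-0.001,0.001]
  ],
  "claw": [0.05,0.05,0.05,0.05,0.05]
}}

```text
time: 6.1
tcp_pos: [0.5351, -0.0221, 0.0968]
tcp_rot: [[-0.076, 0.997, 0.0], [0.997, 0.076, -0.0], [-0.0, 0.0, -1.0]]
ft_force: [-0.1, 0.5, -1.4]
width: 0.0558
gripper_force: 43.3
```

{"name": "carry_out", "arguments": {
  "dr": [
    [0,0,0],
    [0,0,0],
    [0,0,0],
    [0,0,0],
    [0,0,0]
  ],
  "translation": [
    [-0.003,0,0],
    [-0.006,0,0],
    [-0.009,0,0],
    [-0.012,0,0],
    [-0.015,0,0]
  ],
  "claw": [0.05,0.05,0.05,0.05,0.05]
}}

```text
time: 6.6
tcp_pos: [0.5363, -0.0364, 0.0968]
tcp_rot: [[-0.077, 0.997, 0.0], [0.997, 0.077, -0.0], [-0.0, 0.0, -1.0]]
ft_force: [0.3, 0.1, -1.7]
width: 0.0557
gripper_force: 43.4
```

Run:
```python
from h import *
from station import ctrl,eyes
st(ctrl)
d,P,W=wrist(eyes,ctrl)
T=(P-W[:3,3])@W[:3,:3]
cv2.imwrite('pics/w4.png',cv2.resize(d['color'][150:384,130:390],(660,594)))
```

```text
t 6.6 p [ 0.5363 -0.0364  0.0968] ang 94.42 F [ 0.3  0.1 -1.7] w 0.0557 g 43.38814007991459 q [ -4.   22.3 110.7  -0.   47.   -8.5]
```

View pics/w4.png

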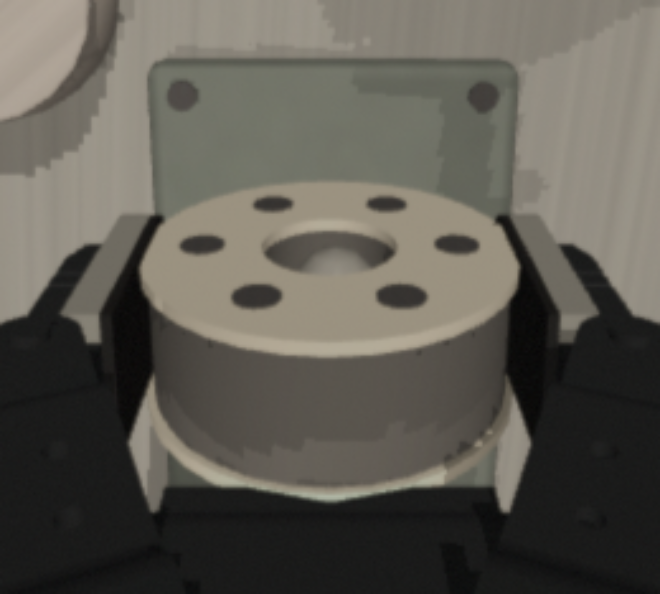

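The nose is visible inside the bore at (335,262), with the bore centred at (330,255), so it is well aligned and shows no force. I'll continue to the brake.

{"name": "carry_out", "arguments": {
  "dr": [
    [0,0,0],
    [0,0,0],
    [0,0,0],
    [0,0,0],
    [0,0,0]
  ],
  "translation": [
    [-0.005,0.0003,-0.001],
    [-0.01,0.0003,-0.001],
    [-0.015,0.0003,-0.001],
    [-0.02,0.0003,-0.001],
    [-0.025,0.0003,-0.001]
  ],
  "claw": [0.05,0.05,0.05,0.05,0.05]
}}

```text
time: 7.15
tcp_pos: [0.5384, -0.0616, 0.0978]
tcp_rot: [[-0.077, 0.997, -0.0], [0.997, 0.077, -0.0], [-0.0, -0.0, -1.0]]
ft_force: [0.1, -0.0, -1.0]
width: 0.0559
gripper_force: 43.4
```

{"name": "carry_out", "arguments": {
  "dr": [
    [0,0,0],
    [0,0,0],
    [0,0,0],
    [0,0,0],
    [0,0,0]
  ],
  "translation": [
    [-0.004,0,0],
    [-0.008,0,0],
    [-0.012,0,0],
    [-0.016,0,0],
    [-0.017,0,0]
  ],
  "claw": [0.05,0.05,0.05,0.05,0.05]
}}

```text
time: 7.65
tcp_pos: [0.5398, -0.0785, 0.0978]
tcp_rot: [[-0.077, 0.997, 0.0], [0.997, 0.077, -0.0], [-0.0, 0.0, -1.0]]
ft_force: [0.7, -0.7, -1.5]
width: 0.0558
gripper_force: 43.4
```

{"name": "carry_out", "arguments": {
  "dr": [
    [0,0,0],
    [0,0,0],
    [0,0,0],
    [0,0,0]
  ],
  "translation": [
    [-0.002,0,0],
    [-0.004,0,0],
    [-0.004,0,0.003],
    [-0.004,0,0.0035]
  ],
  "claw": [0.05,0.05,0.05,0.05]
}}

```text
time: 8.05
tcp_pos: [0.5399, -0.0818, 0.094]
tcp_rot: [[-0.077, 0.997, -0.0], [0.997, 0.077, 0.0], [0.0, -0.0, -1.0]]
ft_force: [0.2, 2.6, -0.5]
width: 0.0557
gripper_force: 43.6
```

{"name": "carry_out", "arguments": {
  "dr": [
    [0,0,0],
    [0,0,0],
    [0,0,0],
    [0,0,0]
  ],
  "translation": [
    [0,0,0],
    [0,0,0],
    [0,0,0],
    [0,0,0]
  ],
  "claw": [0.085,0.085,0.085,0.085]
}}

```text
time: 8.45
tcp_pos: [0.5401, -0.0822, 0.0944]
tcp_rot: [[-0.077, 0.997, 0.0], [0.997, 0.077, -0.0], [-0.0, 0.0, -1.0]]
ft_force: [-0.3, 0.0, -0.1]
width: 0.0848
gripper_force: 0.0
```

{"name": "carry_out", "arguments": {
  "dr": [
    [0,0,0],
    [0,0,0],
    [0,0,0],
    [0,0,0],
    [0,0,0]
  ],
  "translation": [
    [0,0,-0.015],
    [0,0,-0.04],
    [0,0,-0.08],
    [0,0,-0.12],
    [0,0,-0.125]
  ],
  "claw": [0.085,0.085,0.085,0.085,0.085]
}}

```text
time: 8.95
tcp_pos: [0.5427, -0.0826, 0.2243]
tcp_rot: [[-0.077, 0.997, 0.008], [0.997, 0.077, -0.001], [-0.002, 0.008, -1.0]]
ft_force: [-0.2, 0.3, 0.4]
width: 0.0847
gripper_force: 0.0
```

Run:
```python
from h import *
from station import ctrl,eyes
np.set_printoptions(precision=4,suppress=True)
st(ctrl)
d,P,W=wrist(eyes,ctrl)
cv2.imwrite('pics/w5.png',cv2.resize(d['color'],(600,450)))
m=(P[...,2]>.125)&(P[...,2]<.16)&(abs(P[...,0]-.54)<.03)&(P[...,1]>-.12)&(P[...,1]<.0)
q=P[m];print('spool y',np.percentile(q[:,1],[1,5,50,95,99]),'z',q[:,2].max(),cv2.minAreaRect((q[:,:2]*1000).astype(np.float32)))
plan([.4463,.1391,.20],74.3,2,ctrl)
```

```text
t 8.95 p [ 0.5427 -0.0826  0.2243] ang 94.41 F [-0.2  0.3  0.4] w 0.0847 g 0.0 q [ -8.8  13.7 103.7  -0.   62.2 -13.2]
spool y [-0.1134 -0.1037 -0.0745 -0.0607 -0.0595] z 0.14090123774863347 ((541.0233154296875, -87.58565521240234), (49.53480911254883, 55.047523498535156), 4.353122234344482)
call 0 dr [0.003, 0.0002, 0.1755] tr [0.1141, -0.0392, 0.011]
call 1 dr [0.003, 0.0002, 0.1755] tr [0.1055, -0.0585, 0.0112]
```

View pics/w5.png

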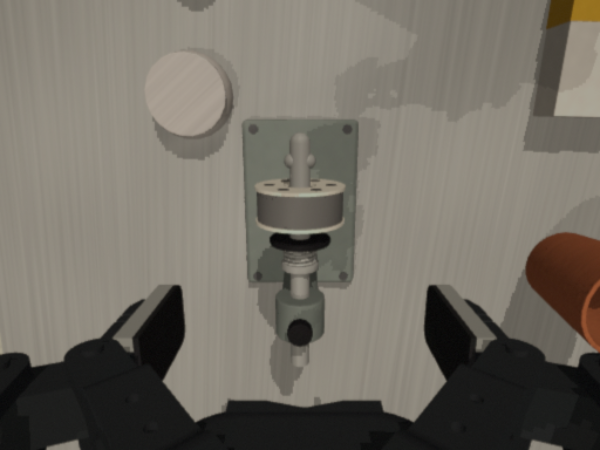

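The large spool hangs on the spindle at (300,207), inside the balls at (300,158). Now the small one.

{"name": "carry_out", "arguments": {
  "dr": [
    [0,0,0.044],
    [0,0,0.088],
    [0,0,0.132],
    [0,0,0.1755]
  ],
  "translation": [
    [0.0285,-0.01,0.003],
    [0.057,-0.02,0.006],
    [0.0855,-0.03,0.009],
    [0.114,-0.039,0.011]
  ],
  "claw": [0.085,0.085,0.085,0.085]
}}

```text
time: 9.4
tcp_pos: [0.4908, 0.0294, 0.2067]
tcp_rot: [[0.101, 0.995, -0.002], [0.995, -0.101, -0.0], [-0.0, -0.002, -1.0]]
ft_force: [0.2, 0.8, -0.1]
width: 0.0849
gripper_force: 0.0
```

{"name": "carry_out", "arguments": {
  "dr": [
    [0,0,0.044],
    [0,0,0.088],
    [0,0,0.132],
    [0,0,0.1755],
    [0,0,0.1755]
  ],
  "translation": [
    [0.0265,-0.015,0.003],
    [0.053,-0.03,0.006],
    [0.08,-0.044,0.009],
    [0.1055,-0.0585,0.011],
    [0.1055,-0.0585,0.011]
  ],
  "claw": [0.085,0.085,0.085,0.085,0.085]
}}

```text
time: 9.9
tcp_pos: [0.4423, 0.1412, 0.1957]
tcp_rot: [[0.27, 0.963, -0.003], [0.963, -0.27, -0.0], [-0.001, -0.003, -1.0]]
ft_force: [-0.2, -0.6, -0.3]
width: 0.085
gripper_force: 0.0
```

{"name": "carry_out", "arguments": {
  "dr": [
    [0,0,0],
    [0,0,0]
  ],
  "translation": [
    [0,0,0.03],
    [0,0,0.03]
  ],
  "claw": [0.085,0.085]
}}

```text
time: 10.1
tcp_pos: [0.4421, 0.1384, 0.1642]
tcp_rot: [[0.27, 0.963, -0.006], [0.963, -0.27, -0.002], [-0.003, -0.005, -1.0]]
ft_force: [-1.0, -0.2, -0.8]
width: 0.0846
gripper_force: 0.0
```

Run:
```python
from h import *
from station import ctrl,eyes
st(ctrl)
plan([.4463,.1391,.03],74.3,1,ctrl)
```

```text
t 10.1 p [0.4421 0.1384 0.1642] ang 74.36 F [-1.  -0.2 -0.8] w 0.0846 g 0.0 q [ 17.2  10.8 116.3  -0.   53.2  32.9]
call 0 dr [-0.0049, 0.0034, 0.001] tr [0.0023, 0.0045, 0.1341]
```

{"name": "carry_out", "arguments": {
  "dr": [
    [0,0,0],
    [0,0,0],
    [0,0,0],
    [0,0,0],
    [0,0,0]
  ],
  "translation": [
    [0.001,0.003,0.04],
    [0.001,0.003,0.08],
    [0.001,0.003,0.11],
    [0.001,0.003,0.13],
    [0.001,0.003,0.13]
  ],
  "claw": [0.085,0.085,0.085,0.085,0.085]
}}

```text
time: 10.6
tcp_pos: [0.4459, 0.1383, 0.0352]
tcp_rot: [[0.271, 0.963, -0.005], [0.963, -0.271, -0.002], [-0.003, -0.005, -1.0]]
ft_force: [-0.3, -0.7, 0.2]
width: 0.085
gripper_force: 0.0
```

{"name": "carry_out", "arguments": {
  "dr": [
    [0,0,0],
    [0,0,0]
  ],
  "translation": [
    [0,0,0],
    [0,0,0]
  ],
  "claw": [0.085,0.085]
}}

```text
time: 10.8
tcp_pos: [0.4487, 0.1395, 0.0385]
tcp_rot: [[0.271, 0.963, 0.002], [0.963, -0.271, 0.0], [0.001, 0.001, -1.0]]
ft_force: [0.7, -0.4, -0.2]
width: 0.0853
gripper_force: 0.0
```

{"name": "carry_out", "arguments": {
  "dr": [
    [0,0,0],
    [0,0,0],
    [0,0,0],
    [0,0,0],
    [0,0,0]
  ],
  "translation": [
    [-0.001,-0.002,0.004],
    [-0.001,-0.002,0.008],
    [-0.001,-0.002,0.008],
    [-0.001,-0.002,0.008],
    [-0.001,-0.002,0.008]
  ],
  "claw": [0.085,0.085,0.035,0.035,0.035]
}}

```text
time: 11.3
tcp_pos: [0.4455, 0.1391, 0.0294]
tcp_rot: [[0.271, 0.963, 0.0], [0.963, -0.271, 0.0], [0.0, 0.0, -1.0]]
ft_force: [-0.6, 0.2, -1.0]
width: 0.0435
gripper_force: 0.1
```

{"name": "carry_out", "arguments": {
  "dr": [
    [0,0,0],
    [0,0,0],
    [0,0,0]
  ],
  "translation": [
    [0,0,0],
    [0,0,0],
    [0,0,0]
  ],
  "claw": [0.035,0.035,0.035]
}}

```text
time: 11.6
tcp_pos: [0.4458, 0.1391, 0.0295]
tcp_rot: [[0.271, 0.963, 0.001], [0.963, -0.271, 0.0], [0.0, 0.001, -1.0]]
ft_force: [0.1, -0.2, 4.2]
width: 0.042
gripper_force: 40.5
```

{"name": "carry_out", "arguments": {
  "dr": [
    [0,0,0],
    [0,0,0],
    [0,0,0],
    [0,0,0],
    [0,0,0]
  ],
  "translation": [
    [0,0,-0.02],
    [0,0,-0.06],
    [0,0,-0.1],
    [0,0,-0.13],
    [0,0,-0.13]
  ],
  "claw": [0.035,0.035,0.035,0.035,0.035]
}}

```text
time: 12.1
tcp_pos: [0.4477, 0.1398, 0.1629]
tcp_rot: [[0.271, 0.963, 0.006], [0.963, -0.271, 0.002], [0.004, 0.005, -1.0]]
ft_force: [0.7, 0.1, -0.8]
width: 0.0425
gripper_force: 41.1
```

Run:
```python
from h import *
from station import ctrl,eyes
np.set_printoptions(precision=4,suppress=True)
st(ctrl)
d,P,W=wrist(eyes,ctrl)
np.savez('w6.npz',P=P,W=W,**d)
T=(P-W[:3,3])@W[:3,:3]
m=(abs(T[...,1])<.024)&(abs(T[...,0])<.03)&(T[...,2]>-.06)&(T[...,2]<.01)
for r in range(200,320,8):
    v=T[r,260];print(r,v,end=';')
m&=(T[...,0]>.006)&(T[...,0]<.02)
f=T[m];print(len(f),np.percentile(f,[1,50,99],axis=0))
st(ctrl)
# cap: see rack
m=(P[...,2]>.04)&(P[...,2]<.075)&(abs(P[...,0]-.481)<.04)&(abs(P[...,1]-.266)<.04)
print(cv2.minAreaRect((P[m][:,:2]*1000).astype(np.float32)))
p=ctrl.sense()['tcp_pos']
ax=lambda y:.5371-.0775*(y+.03)
plan([ax(.01)-.0005,.01,.165],94.4,1,ctrl)
```

```text
t 12.1 p [0.4477 0.1398 0.1629] ang 74.3 F [ 0.7  0.1 -0.8] w 0.0425 g 41.13243773812428 q [ 17.2  11.1 116.2   0.   52.3  32.9]
200 [-0.0249  0.001   0.1618];208 [-0.0327  0.001   0.1621];216 [-0.0409  0.001   0.1629];224 [ 0.0123  0.0007 -0.0002];232 [ 0.0116  0.0007 -0.0076];240 [ 0.0076  0.0007 -0.0068];248 [ 0.0041  0.0007 -0.007 ];256 [ 0.0121  0.0006 -0.0314];264 [ 0.0119  0.0006 -0.0369];272 [ 0.0109  0.0006 -0.0406];280 [ 0.0068  0.0006 -0.0385];288 [ 0.0037  0.0006 -0.0384];296 [ 0.0006  0.0006 -0.0383];304 [-0.002   0.0006 -0.039 ];312 [-0.0054  0.0006 -0.0386];6848 [[ 0.0061 -0.0237 -0.0564]
 [ 0.0117 -0.0002 -0.0297]
 [ 0.0128  0.0237  0.0014]]
t 12.15 p [0.4465 0.1394 0.1608] ang 74.3 F [-0.5  0.5 -0.9] w 0.0421 g 41.132388204569 q [ 17.2  11.2 116.4   0.   52.2  32.9]
((478.5133972167969, 256.7120361328125), (20.72871971130371, 30.615140914916992), 74.12260437011719)
call 0 dr [0.0034, -0.0015, -0.3509] tr [-0.1011, 0.1188, -0.004]
```

{"name": "carry_out", "arguments": {
  "dr": [
    [0,0,-0.07],
    [0,0,-0.14],
    [0,0,-0.21],
    [0,0,-0.28],
    [0,0,-0.35]
  ],
  "translation": [
    [-0.02,0.024,-0.004],
    [-0.04,0.048,-0.004],
    [-0.06,0.071,-0.004],
    [-0.08,0.095,-0.004],
    [-0.101,0.119,-0.004]
  ],
  "claw": [0.035,0.035,0.035,0.035,0.035]
}}

```text
time: 12.65
tcp_pos: [0.5321, 0.0086, 0.1613]
tcp_rot: [[-0.079, 0.997, -0.003], [0.997, 0.079, 0.0], [0.0, -0.003, -1.0]]
ft_force: [0.1, 0.9, 0.2]
width: 0.0422
gripper_force: 41.1
```

{"name": "carry_out", "arguments": {
  "dr": [
    [0,0,0],
    [0,0,0],
    [0,0,0],
    [0,0,0],
    [0,0,0]
  ],
  "translation": [
    [0,0,0.02],
    [0,0,0.045],
    [0,0,0.065],
    [0,0,0.067],
    [0,0,0.067]
  ],
  "claw": [0.035,0.035,0.035,0.035,0.035]
}}

```text
time: 13.15
tcp_pos: [0.5316, 0.0096, 0.095]
tcp_rot: [[-0.076, 0.997, -0.003], [0.997, 0.076, -0.0], [0.0, -0.003, -1.0]]
ft_force: [0.5, 0.3, -0.1]
width: 0.0424
gripper_force: 41.1
```

{"name": "carry_out", "arguments": {
  "dr": [
    [0,0,0],
    [0,0,0],
    [0,0,0],
    [0,0,0]
  ],
  "translation": [
    [0,0,0],
    [0,0,0],
    [0,0,0],
    [0,0,0]
  ],
  "claw": [0.035,0.035,0.035,0.035]
}}

```text
time: 13.55
tcp_pos: [0.5331, 0.0097, 0.0969]
tcp_rot: [[-0.076, 0.997, 0.001], [0.997, 0.076, 0.0], [-0.0, 0.001, -1.0]]
ft_force: [-0.0, 0.7, 0.2]
width: 0.0422
gripper_force: 41.1
```

Run:
```python
from h import *
from station import ctrl,eyes
st(ctrl)
y=ctrl.sense()['tcp_pos'][1]
ax=lambda y:.5371-.0775*(y+.03)
plan([ax(y)-.0004,y,.0965],94.4,1,ctrl)
```

```text
t 13.55 p [0.5331 0.0097 0.0969] ang 94.36 F [-0.   0.7  0.2] w 0.0422 g 41.05293268687092 q [  0.9  22.  111.2  -0.   46.7  -3.5]
call 0 dr [0.0011, 0.0001, -0.0007] tr [-0.0, 0.0006, 0.0004]
```

{"name": "carry_out", "arguments": {
  "dr": [
    [0,0,0],
    [0,0,0],
    [0,0,0],
    [0,0,0],
    [0,0,0]
  ],
  "translation": [
    [-0.008,0.0006,0],
    [-0.015,0.0006,0],
    [-0.022,0.0006,0],
    [-0.028,0.0006,0],
    [-0.034,0.0006,0]
  ],
  "claw": [0.035,0.035,0.035,0.035,0.035]
}}

```text
time: 14.05
tcp_pos: [0.5359, -0.025, 0.0963]
tcp_rot: [[-0.076, 0.997, -0.0], [0.997, 0.076, -0.0], [-0.0, -0.0, -1.0]]
ft_force: [-0.3, 0.6, -0.6]
width: 0.042
gripper_force: 41.1
```

{"name": "carry_out", "arguments": {
  "dr": [
    [0,0,0],
    [0,0,0],
    [0,0,0],
    [0,0,0],
    [0,0,0]
  ],
  "translation": [
    [-0.003,0,0],
    [-0.006,0,0],
    [-0.009,0,0],
    [-0.012,0,0],
    [-0.016,0,0]
  ],
  "claw": [0.035,0.035,0.035,0.035,0.035]
}}

```text
time: 14.55
tcp_pos: [0.5371, -0.0403, 0.0963]
tcp_rot: [[-0.076, 0.997, -0.0], [0.997, 0.076, -0.0], [-0.0, -0.0, -1.0]]
ft_force: [0.1, -0.2, -0.6]
width: 0.0419
gripper_force: 41.1
```

Run:
```python
from h import *
from station import ctrl,eyes
st(ctrl)
y=ctrl.sense()['tcp_pos'][1]
ax=lambda y:.5371-.0775*(y+.03)
plan([ax(y)-.0004,y,.0965],94.4,1,ctrl)
```

```text
t 14.55 p [ 0.5371 -0.0403  0.0963] ang 94.37 F [ 0.1 -0.2 -0.6] w 0.0419 g 41.05137126403861 q [ -4.4  22.5 110.5  -0.   47.   -8.8]
call 0 dr [-0.0, 0.0, -0.0005] tr [-0.0, 0.0004, -0.0002]
```

{"name": "carry_out", "arguments": {
  "dr": [
    [0,0,0],
    [0,0,0],
    [0,0,0],
    [0,0,0],
    [0,0,0]
  ],
  "translation": [
    [-0.004,0.0003,0],
    [-0.008,0.0003,0],
    [-0.012,0.0003,0],
    [-0.016,0.0003,0],
    [-0.016,0.0003,0]
  ],
  "claw": [0.035,0.035,0.035,0.035,0.035]
}}

```text
time: 15.05
tcp_pos: [0.5387, -0.0566, 0.0963]
tcp_rot: [[-0.076, 0.997, 0.0], [0.997, 0.076, -0.0], [-0.0, 0.0, -1.0]]
ft_force: [0.1, -0.5, -1.2]
width: 0.0421
gripper_force: 41.1
```

{"name": "carry_out", "arguments": {
  "dr": [
    [0,0,0],
    [0,0,0],
    [0,0,0]
  ],
  "translation": [
    [-0.002,0,0],
    [-0.002,0,0],
    [-0.002,0,0]
  ],
  "claw": [0.035,0.035,0.035]
}}

```text
time: 15.35
tcp_pos: [0.5387, -0.0579, 0.0963]
tcp_rot: [[-0.076, 0.997, -0.0], [0.997, 0.076, 0.0], [0.0, -0.0, -1.0]]
ft_force: [-0.3, 1.4, -1.5]
width: 0.0423
gripper_force: 41.1
```

{"name": "carry_out", "arguments": {
  "dr": [
    [0,0,0],
    [0,0,0],
    [0,0,0],
    [0,0,0],
    [0,0,0]
  ],
  "translation": [
    [0.001,0,0.002],
    [0.001,0,0.003],
    [0.001,0,0.003],
    [0.001,0,0.003],
    [0.001,0,0.003]
  ],
  "claw": [0.035,0.035,0.06,0.085,0.085]
}}

```text
time: 15.85
tcp_pos: [0.5388, -0.0571, 0.0933]
tcp_rot: [[-0.076, 0.997, 0.0], [0.997, 0.076, -0.0], [-0.0, 0.0, -1.0]]
ft_force: [0.6, 0.4, 0.8]
width: 0.0831
gripper_force: 0.0
```

{"name": "carry_out", "arguments": {
  "dr": [
    [0,0,0],
    [0,0,0]
  ],
  "translation": [
    [0,0,0],
    [0,0,0]
  ],
  "claw": [0.085,0.085]
}}

```text
time: 16.05
tcp_pos: [0.5387, -0.0571, 0.0933]
tcp_rot: [[-0.076, 0.997, 0.0], [0.997, 0.076, -0.0], [-0.0, 0.0, -1.0]]
ft_force: [0.6, 0.7, 0.3]
width: 0.0851
gripper_force: 0.0
```

{"name": "carry_out", "arguments": {
  "dr": [
    [0,0,0],
    [0,0,0],
    [0,0,0],
    [0,0,0],
    [0,0,0]
  ],
  "translation": [
    [0,0,-0.015],
    [0,0,-0.04],
    [0,0,-0.08],
    [0,0,-0.12],
    [0,0,-0.125]
  ],
  "claw": [0.085,0.085,0.085,0.085,0.085]
}}

```text
time: 16.55
tcp_pos: [0.5414, -0.0574, 0.2232]
tcp_rot: [[-0.076, 0.997, 0.008], [0.997, 0.076, -0.001], [-0.001, 0.008, -1.0]]
ft_force: [0.4, -0.5, 0.1]
width: 0.0848
gripper_force: 0.0
```

Run:
```python
from h import *
from station import ctrl,eyes
np.set_printoptions(precision=4,suppress=True)
st(ctrl)
d,P,W=wrist(eyes,ctrl)
cv2.imwrite('pics/w7.png',cv2.resize(d['color'],(600,450)))
for lo,hi,n in((.1365,.16,'large'),(.126,.1345,'small')):
    m=(P[...,2]>lo)&(P[...,2]<hi)&(abs(P[...,0]-.54)<.012)&(P[...,1]>-.12)&(P[...,1]<.02)
    q=P[m];print(n,len(q),np.percentile(q[:,1],[2,50,98]) if len(q) else '')
plan([.4815,.2662,.20],74.5,3,ctrl)
```

```text
t 16.55 p [ 0.5414 -0.0574  0.2232] ang 94.35 F [ 0.4 -0.5  0.1] w 0.0848 g 0.0 q [ -6.2  13.3 104.3   0.   61.9 -10.6]
large 870 [-0.0936 -0.0818 -0.0696]
small 1345 [-0.1124 -0.059  -0.0453]
call 0 dr [0.002, 0.0, 0.1155] tr [0.109, -0.0115, 0.007]
call 1 dr [0.002, 0.0, 0.1155] tr [0.107, -0.024, 0.0071]
call 2 dr [0.002, 0.0, 0.1155] tr [0.1035, -0.0361, 0.0071]
```

View pics/w7.png

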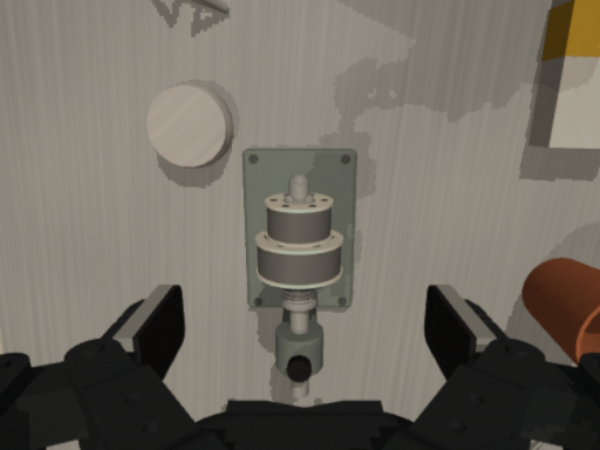

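The small spool sits at (299,220) against the large one at (299,258). Its outer face measures y=-0.0455 and the large's -0.0696, so both touch the brake. Now the cap, checking the mouth numerically since my 10 pictures are used.

{"name": "carry_out", "arguments": {
  "dr": [
    [0,0,0.03],
    [0,0,0.06],
    [0,0,0.09],
    [0,0,0.1155]
  ],
  "translation": [
    [0.027,-0.003,0.002],
    [0.054,-0.006,0.004],
    [0.082,-0.009,0.006],
    [0.109,-0.0115,0.007]
  ],
  "claw": [0.085,0.085,0.085,0.085]
}}

```text
time: 17.0
tcp_pos: [0.5177, 0.0516, 0.2097]
tcp_rot: [[0.041, 0.999, -0.002], [0.999, -0.041, -0.0], [-0.0, -0.002, -1.0]]
ft_force: [-0.1, -0.0, -0.8]
width: 0.0854
gripper_force: 0.0
```

{"name": "carry_out", "arguments": {
  "dr": [
    [0,0,0.03],
    [0,0,0.06],
    [0,0,0.09],
    [0,0,0.1155]
  ],
  "translation": [
    [0.027,-0.006,0.01],
    [0.054,-0.012,0.02],
    [0.082,-0.018,0.035],
    [0.107,-0.024,0.047]
  ],
  "claw": [0.085,0.085,0.085,0.085]
}}

```text
time: 17.4
tcp_pos: [0.4979, 0.1595, 0.1623]
tcp_rot: [[0.156, 0.988, -0.002], [0.988, -0.156, -0.001], [-0.001, -0.002, -1.0]]
ft_force: [-0.2, 0.3, 0.4]
width: 0.0846
gripper_force: 0.0
```

{"name": "carry_out", "arguments": {
  "dr": [
    [0,0,0.03],
    [0,0,0.06],
    [0,0,0.09],
    [0,0,0.1155],
    [0,0,0.1155]
  ],
  "translation": [
    [0.027,-0.009,0.01],
    [0.054,-0.018,0.025],
    [0.082,-0.027,0.045],
    [0.108,-0.036,0.067],
    [0.108,-0.036,0.067]
  ],
  "claw": [0.085,0.085,0.085,0.085,0.085]
}}

```text
time: 17.9
tcp_pos: [0.4775, 0.2721, 0.0935]
tcp_rot: [[0.266, 0.964, -0.005], [0.964, -0.266, -0.002], [-0.003, -0.004, -1.0]]
ft_force: [-0.5, -0.4, -0.0]
width: 0.0847
gripper_force: 0.0
```

{"name": "carry_out", "arguments": {
  "dr": [
    [0,0,0],
    [0,0,0],
    [0,0,0]
  ],
  "translation": [
    [0,0,0],
    [0,0,0],
    [0,0,0]
  ],
  "claw": [0.085,0.085,0.085]
}}

```text
time: 18.2
tcp_pos: [0.4808, 0.2701, 0.0978]
tcp_rot: [[0.268, 0.963, 0.001], [0.963, -0.268, 0.0], [0.0, 0.001, -1.0]]
ft_force: [0.5, 0.2, 0.6]
width: 0.085
gripper_force: 0.0
```

Run:
```python
from h import *
from station import ctrl,eyes
np.set_printoptions(precision=4,suppress=True)
st(ctrl)
d,P,W=wrist(eyes,ctrl)
m=(P[...,2]>.036)&(P[...,2]<.075)&(abs(P[...,0]-.481)<.035)&(abs(P[...,1]-.266)<.04)
r=cv2.minAreaRect((P[m][:,:2]*1000).astype(np.float32));print(m.sum(),P[m][:,2].max(),r)
# diameter profile along the axis
a=np.radians(74.4);u=np.array([np.cos(a),np.sin(a)]);c=np.array([.4815,.2662])
q=P[m];s=(q[:,:2]-c)@u;l=(q[:,:2]-c)@[-u[1],u[0]]
for k in np.arange(-.022,.023,.003):
    b=abs(s-k)<.0015
    if b.sum()>5: print('%.3f'%k,b.sum(),np.percentile(l[b],[2,98]),np.percentile(q[b,2],97))
plan([.4826,.270,.026],74.4,1,ctrl)
```

```text
t 18.2 p [0.4808 0.2701 0.0978] ang 74.46 F [0.5 0.2 0.6] w 0.085 g 0.0 q [ 29.2  23.3 108.9  -0.   47.7  44.7]
3534 0.057306495399832624 ((481.462158203125, 266.30682373046875), (40.751338958740234, 31.198820114135742), 75.01359558105469)
-0.019 162 [-0.0138  0.0137] 0.05568215864767303
-0.016 217 [-0.0137  0.0136] 0.05541995593790427
-0.013 273 [-0.0142  0.0143] 0.05547415498428178
-0.010 221 [-0.0131  0.013 ] 0.054451132037560565
-0.007 172 [-0.0126  0.0126] 0.05511685816377535
-0.004 233 [-0.014   0.0147] 0.055891256263421334
-0.001 244 [-0.0146  0.0148] 0.05601360205385894
0.002 260 [-0.0145  0.0147] 0.05579939944854833
0.005 259 [-0.0144  0.0146] 0.055909258269037324
0.008 259 [-0.0144  0.0145] 0.05575550132329741
0.011 256 [-0.0143  0.0145] 0.055739364647169914
0.014 261 [-0.0143  0.0144] 0.05583011755580935
0.017 284 [-0.0143  0.0145] 0.05579986146601868
0.020 433 [-0.0129  0.0129] 0.054370825007779074
call 0 dr [0.0007, -0.0006, 0.0008] tr [0.0003, 0.0017, 0.0719]
```

{"name": "carry_out", "arguments": {
  "dr": [
    [0,0,0],
    [0,0,0],
    [0,0,0],
    [0,0,0],
    [0,0,0]
  ],
  "translation": [
    [0.002,0.0017,0.03],
    [0.002,0.0017,0.055],
    [0.002,0.0017,0.067],
    [0.002,0.0017,0.0715],
    [0.002,0.0017,0.0715]
  ],
  "claw": [0.085,0.085,0.085,0.085,0.085]
}}

```text
time: 18.75
tcp_pos: [0.4826, 0.2721, 0.0259]
tcp_rot: [[0.268, 0.964, -0.0], [0.964, -0.268, -0.0], [-0.0, -0.0, -1.0]]
ft_force: [-0.1, 0.1, -1.1]
width: 0.085
gripper_force: 0.0
```

{"name": "carry_out", "arguments": {
  "dr": [
    [0,0,0],
    [0,0,0],
    [0,0,0],
    [0,0,0],
    [0,0,0]
  ],
  "translation": [
    [0,0,0],
    [0,0,0],
    [0,0,0],
    [0,0,0],
    [0,0,0]
  ],
  "claw": [0.06,0.04,0.02,0.02,0.02],
  "force": 60
}}

```text
time: 19.25
tcp_pos: [0.4828, 0.2725, 0.0264]
tcp_rot: [[0.267, 0.964, 0.001], [0.964, -0.267, 0.0], [0.0, 0.001, -1.0]]
ft_force: [-0.9, -0.5, 6.1]
width: 0.0275
gripper_force: 58.7
```

{"name": "carry_out", "arguments": {
  "dr": [
    [0,0,0],
    [0,0,0],
    [0,0,0]
  ],
  "translation": [
    [0,0,0],
    [0,0,0],
    [0,0,0]
  ],
  "claw": [0.02,0.02,0.02]
}}

```text
time: 19.55
tcp_pos: [0.4828, 0.2725, 0.0264]
tcp_rot: [[0.267, 0.964, 0.001], [0.964, -0.267, 0.0], [0.001, 0.001, -1.0]]
ft_force: [-0.7, -0.3, 4.9]
width: 0.0279
gripper_force: 58.7
```

{"name": "carry_out", "arguments": {
  "dr": [
    [0,0,0],
    [0,0,0],
    [0,0,0],
    [0,0,0],
    [0,0,0]
  ],
  "translation": [
    [0,0,-0.015],
    [0,0,-0.05],
    [0,0,-0.09],
    [0,0,-0.13],
    [0,0,-0.14]
  ],
  "claw": [0.02,0.02,0.02,0.02,0.02]
}}

```text
time: 20.05
tcp_pos: [0.4845, 0.2735, 0.1711]
tcp_rot: [[0.267, 0.964, 0.006], [0.964, -0.267, 0.003], [0.005, 0.005, -1.0]]
ft_force: [1.4, -0.0, -2.1]
width: 0.028
gripper_force: 59.6
```

Run:
```python
from h import *
from station import ctrl,eyes
np.set_printoptions(precision=4,suppress=True,linewidth=150)
st(ctrl)
d,P,W=wrist(eyes,ctrl)
np.savez('w8.npz',P=P,W=W,**d)
T=(P-W[:3,3])@W[:3,:3]
m=(abs(T[...,1])<.02)&(abs(T[...,0])<.03)&(T[...,2]>-.04)&(T[...,2]<.01)
q=T[m];print(len(q),np.percentile(q,[1,50,99],axis=0))
print('centre column: row x z gray')
g=d['color'].mean(2)
for r in range(205,300,4): print(r,T[r,261],round(g[r,261]),end=' | ')
# top line tilt
t=q[(abs(q[:,1])<.004)];
for x in np.arange(-.02,.02,.004):
    b=abs(t[:,0]-x)<.002
    if b.any(): print('%.3f'%x,np.percentile(t[b,2],5))
ax=lambda y:.5371-.0775*(y+.03)
plan([ax(.02)-.0004,.02,.165],94.4,2,ctrl)
```

```text
t 20.05 p [0.4845 0.2735 0.1711] ang 74.51 F [ 1.4 -0.  -2.1] w 0.028 g 59.60085259008338 q [ 29.3  17.8 105.6   0.   56.2  44.8]
10534 [[-0.0251 -0.0189 -0.0383]
 [ 0.0027  0.0003 -0.0265]
 [ 0.014   0.019  -0.0038]]
centre column: row x z gray
205 [-0.0325  0.0019  0.1706] 165 | 209 [-0.0365  0.0019  0.1708] 165 | 213 [-0.0406  0.0019  0.1708] 166 | 217 [-0.0445  0.002   0.1703] 166 | 221 [-0.0481  0.002   0.1692] 111 | 225 [ 0.0138  0.0011 -0.0054] 57 | 229 [ 0.0138  0.0011 -0.0099] 56 | 233 [ 0.0138  0.001  -0.0143] 57 | 237 [ 0.013   0.001  -0.0164] 57 | 241 [ 0.0135  0.001  -0.0216] 57 | 245 [ 0.014   0.001  -0.0264] 58 | 249 [ 0.0134  0.001  -0.0284] 78 | 253 [ 0.0117  0.001  -0.0281] 72 | 257 [ 0.0104  0.001  -0.0287] 68 | 261 [ 0.0092  0.001  -0.0293] 71 | 265 [ 0.0074  0.001  -0.029 ] 71 | 269 [ 0.0057  0.001  -0.0288] 70 | 273 [ 0.0043  0.001  -0.0292] 72 | 277 [ 0.0034  0.001  -0.0305] 70 | 281 [ 0.0013  0.001  -0.0295] 69 | 285 [-0.0004  0.001  -0.0294] 70 | 289 [-0.0023  0.001  -0.029 ] 70 | 293 [-0.0043  0.001  -0.0284] 70 | 297 [-0.0054  0.001  -0.0294] 71 | -0.020 -0.029115065432975196
-0.016 -0.02818139336520728
-0.012 -0.029073879689650268
-0.008 -0.029515876524483838
-0.004 -0.029410873007213026
0.000 -0.029585288321656286
0.004 -0.029682100453942314
0.008 -0.029472781468308125
0.012 -0.02875031295786547
0.016 -0.02760393645618635
call 0 dr [0.0027, -0.0019, -0.1736] tr [-0.1156, 0.0572, 0.0025]
call 1 dr [0.0027, -0.0019, -0.1736] tr [-0.1238, 0.0364, 0.0026]
```

The cap's +x-tool end is a flat closed face, so the mouth faces the other way, as needed. It sits level in the grip with its centre at tool x -0.006 and z -0.0146. I'll move to the spindle.

{"name": "carry_out", "arguments": {
  "dr": [
    [0,0,-0.044],
    [0,0,-0.087],
    [0,0,-0.13],
    [0,0,-0.174],
    [0,0,-0.174]
  ],
  "translation": [
    [-0.029,0.014,0],
    [-0.058,0.028,0],
    [-0.087,0.042,0],
    [-0.1156,0.057,0],
    [-0.1156,0.057,0]
  ],
  "claw": [0.02,0.02,0.02,0.02,0.02]
}}

```text
time: 20.6
tcp_pos: [0.5059, 0.1425, 0.1647]
tcp_rot: [[0.097, 0.995, -0.002], [0.995, -0.097, -0.002], [-0.002, -0.002, -1.0]]
ft_force: [-0.0, 0.5, -2.2]
width: 0.0275
gripper_force: 59.5
```

{"name": "carry_out", "arguments": {
  "dr": [
    [0,0,-0.044],
    [0,0,-0.087],
    [0,0,-0.13],
    [0,0,-0.174],
    [0,0,-0.174]
  ],
  "translation": [
    [-0.031,0.009,0],
    [-0.062,0.018,0],
    [-0.093,0.027,0],
    [-0.124,0.036,0],
    [-0.124,0.036,0]
  ],
  "claw": [0.02,0.02,0.02,0.02,0.02]
}}

```text
time: 21.1
tcp_pos: [0.5302, 0.0163, 0.1649]
tcp_rot: [[-0.076, 0.997, -0.001], [0.997, 0.076, -0.001], [-0.001, -0.001, -1.0]]
ft_force: [-0.2, 0.3, -2.5]
width: 0.0273
gripper_force: 59.5
```

{"name": "carry_out", "arguments": {
  "dr": [
    [0,0,0],
    [0,0,0],
    [0,0,0],
    [0,0,0],
    [0,0,0]
  ],
  "translation": [
    [0,0,0.02],
    [0,0,0.045],
    [0,0,0.06],
    [0,0,0.065],
    [0,0,0.065]
  ],
  "claw": [0.02,0.02,0.02,0.02,0.02]
}}

```text
time: 21.6
tcp_pos: [0.5295, 0.0194, 0.0999]
tcp_rot: [[-0.077, 0.997, -0.002], [0.997, 0.077, 0.0], [0.0, -0.002, -1.0]]
ft_force: [-0.6, -0.2, -0.9]
width: 0.0277
gripper_force: 59.5
```

{"name": "carry_out", "arguments": {
  "dr": [
    [0,0,0],
    [0,0,0],
    [0,0,0],
    [0,0,0]
  ],
  "translation": [
    [0,0,0],
    [0,0,0],
    [0,0,0],
    [0,0,0]
  ],
  "claw": [0.02,0.02,0.02,0.02]
}}

```text
time: 22.0
tcp_pos: [0.5307, 0.0188, 0.1013]
tcp_rot: [[-0.077, 0.997, 0.001], [0.997, 0.077, 0.0], [-0.0, 0.001, -1.0]]
ft_force: [-0.8, -0.2, -1.2]
width: 0.0276
gripper_force: 59.5
```

Run:
```python
from h import *
from station import ctrl,eyes
np.set_printoptions(precision=4,suppress=True)
st(ctrl)
y=ctrl.sense()['tcp_pos'][1]
ax=lambda y:.5371-.0775*(y+.03)
plan([ax(y)-.0004,y,.1004],94.4,1,ctrl)
d=np.load('w8.npz');T=(d['P']-d['W'][:3,3])@d['W'][:3,:3]
f=T[(T[...,0]>.0125)&(T[...,0]<.017)&(abs(T[...,1])<.017)&(T[...,2]>-.04)&(T[...,2]<.01)]
print('end face',len(f),np.percentile(f,[1,99],axis=0),f.mean(0))
```

```text
t 22.0 p [0.5307 0.0188 0.1013] ang 94.43 F [-0.8 -0.2 -1.2] w 0.0276 g 59.515538130362984 q [  1.9  21.4 111.3  -0.   47.2  -2.6]
call 0 dr [0.001, 0.0001, 0.0006] tr [-0.0002, 0.0022, 0.0009]
end face 1679 [[ 0.0126 -0.0126 -0.0281]
 [ 0.0142  0.0135 -0.0016]] [ 0.0136  0.0004 -0.0165]
```

{"name": "carry_out", "arguments": {
  "dr": [
    [0,0,0],
    [0,0,0],
    [0,0,0],
    [0,0,0],
    [0,0,0]
  ],
  "translation": [
    [-0.006,0.0022,0.0008],
    [-0.012,0.0022,0.0008],
    [-0.018,0.0022,0.0008],
    [-0.018,0.0022,0.0008],
    [-0.018,0.0022,0.0008]
  ],
  "claw": [0.02,0.02,0.02,0.02,0.02]
}}

```text
time: 22.5
tcp_pos: [0.5339, 0.0007, 0.0999]
tcp_rot: [[-0.077, 0.997, -0.0], [0.997, 0.077, 0.0], [0.0, -0.0, -1.0]]
ft_force: [-0.3, -0.1, -1.1]
width: 0.0276
gripper_force: 59.5
```

Run:
```python
from h import *
from station import ctrl,eyes
st(ctrl)
y=ctrl.sense()['tcp_pos'][1]
ax=lambda y:.5371-.0775*(y+.03)
plan([ax(y)-.0004,y,.1004],94.4,1,ctrl)
```

```text
t 22.5 p [0.5339 0.0007 0.0999] ang 94.39 F [-0.3 -0.1 -1.1] w 0.0276 g 59.516783537110314 q [-1.00e-01  2.18e+01  1.11e+02  0.00e+00  4.72e+01 -4.50e+00]
call 0 dr [-0.0001, -0.0001, -0.0001] tr [-0.0, 0.0004, -0.0005]
```

{"name": "carry_out", "arguments": {
  "dr": [
    [0,0,0],
    [0,0,0],
    [0,0,0],
    [0,0,0],
    [0,0,0]
  ],
  "translation": [
    [0,0.0004,-0.0005],
    [-0.002,0.0004,-0.0005],
    [-0.004,0.0004,-0.0005],
    [-0.006,0.0004,-0.0005],
    [-0.008,0.0004,-0.0005]
  ],
  "claw": [0.02,0.02,0.02,0.02,0.02]
}}

```text
time: 23.0
tcp_pos: [0.535, -0.0071, 0.1005]
tcp_rot: [[-0.077, 0.997, -0.0], [0.997, 0.077, 0.0], [0.0, -0.0, -1.0]]
ft_force: [0.1, 0.3, -1.7]
width: 0.0274
gripper_force: 59.5
```

{"name": "carry_out", "arguments": {
  "dr": [
    [0,0,0],
    [0,0,0],
    [0,0,0],
    [0,0,0],
    [0,0,0]
  ],
  "translation": [
    [-0.0015,0,0],
    [-0.003,0,0],
    [-0.0045,0,0],
    [-0.006,0,0],
    [-0.0075,0,0]
  ],
  "claw": [0.02,0.02,0.02,0.02,0.02]
}}

```text
time: 23.5
tcp_pos: [0.5356, -0.0145, 0.1005]
tcp_rot: [[-0.077, 0.997, 0.0], [0.997, 0.077, -0.0], [-0.0, 0.0, -1.0]]
ft_force: [0.6, 0.3, -2.6]
width: 0.0278
gripper_force: 59.5
```

{"name": "carry_out", "arguments": {
  "dr": [
    [0,0,0],
    [0,0,0],
    [0,0,0],
    [0,0,0],
    [0,0,0]
  ],
  "translation": [
    [-0.001,0,0],
    [-0.002,0,0],
    [-0.003,0,0],
    [-0.004,0,0],
    [-0.005,0,0]
  ],
  "claw": [0.02,0.02,0.02,0.02,0.02]
}}

```text
time: 24.0
tcp_pos: [0.5357, -0.0183, 0.1004]
tcp_rot: [[-0.077, 0.997, -0.001], [0.997, 0.077, 0.002], [0.002, -0.0, -1.0]]
ft_force: [-1.1, 7.8, -1.7]
width: 0.0274
gripper_force: 59.5
```

Resistance from the balls is building (7.8 N). I'll keep going in small steps.

{"name": "carry_out", "arguments": {
  "dr": [
    [0,0,0],
    [0,0,0],
    [0,0,0]
  ],
  "translation": [
    [-0.001,0,0],
    [-0.002,0,0],
    [-0.003,0,0]
  ],
  "claw": [0.02,0.02,0.02]
}}

```text
time: 24.3
tcp_pos: [0.536, -0.0221, 0.1004]
tcp_rot: [[-0.078, 0.997, -0.0], [0.997, 0.078, 0.0], [0.0, -0.0, -1.0]]
ft_force: [-1.0, 1.3, -1.9]
width: 0.0274
gripper_force: 59.6
```

{"name": "carry_out", "arguments": {
  "dr": [
    [0,0,0],
    [0,0,0],
    [0,0,0]
  ],
  "translation": [
    [-0.001,0,0],
    [-0.002,0,0],
    [-0.003,0,0]
  ],
  "claw": [0.02,0.02,0.02]
}}

```text
time: 24.6
tcp_pos: [0.5363, -0.0256, 0.1004]
tcp_rot: [[-0.077, 0.997, -0.0], [0.997, 0.077, -0.0], [-0.0, -0.0, -1.0]]
ft_force: [-0.2, 2.8, -1.1]
width: 0.0278
gripper_force: 59.5
```

{"name": "carry_out", "arguments": {
  "dr": [
    [0,0,0],
    [0,0,0]
  ],
  "translation": [
    [-0.001,0,0],
    [-0.0015,0,0]
  ],
  "claw": [0.02,0.02]
}}

```text
time: 24.8
tcp_pos: [0.5364, -0.0266, 0.1004]
tcp_rot: [[-0.077, 0.997, -0.0], [0.997, 0.077, 0.001], [0.001, -0.0, -1.0]]
ft_force: [-0.8, 4.8, -1.2]
width: 0.0277
gripper_force: 59.5
```

{"name": "carry_out", "arguments": {
  "dr": [
    [0,0,0],
    [0,0,0],
    [0,0,0]
  ],
  "translation": [
    [-0.0005,0,0],
    [-0.001,0,0],
    [-0.001,0,0]
  ],
  "claw": [0.02,0.02,0.02]
}}

```text
time: 25.1
tcp_pos: [0.5365, -0.0277, 0.1004]
tcp_rot: [[-0.077, 0.997, -0.0], [0.997, 0.077, 0.0], [0.0, -0.0, -1.0]]
ft_force: [-0.6, 4.6, -1.8]
width: 0.0276
gripper_force: 59.5
```

{"name": "carry_out", "arguments": {
  "dr": [
    [0,0,0],
    [0,0,0],
    [0,0,0]
  ],
  "translation": [
    [-0.0005,0,0],
    [-0.001,0,0],
    [-0.001,0,0]
  ],
  "claw": [0.02,0.02,0.02]
}}

```text
time: 25.4
tcp_pos: [0.5366, -0.0287, 0.1004]
tcp_rot: [[-0.077, 0.997, -0.0], [0.997, 0.077, 0.0], [0.0, -0.0, -1.0]]
ft_force: [-1.7, 6.0, -2.7]
width: 0.0276
gripper_force: 59.5
```

{"name": "carry_out", "arguments": {
  "dr": [
    [0,0,0],
    [0,0,0],
    [0,0,0],
    [0,0,0]
  ],
  "translation": [
    [0.001,0,0],
    [0.002,0,0],
    [0.0025,0,0],
    [0.0025,0,0]
  ],
  "claw": [0.02,0.02,0.02,0.02]
}}

```text
time: 25.8
tcp_pos: [0.5364, -0.0263, 0.1005]
tcp_rot: [[-0.078, 0.997, -0.0], [0.997, 0.078, -0.0], [-0.0, -0.0, -1.0]]
ft_force: [-0.5, 4.0, -2.0]
width: 0.0275
gripper_force: 59.5
```

{"name": "carry_out", "arguments": {
  "dr": [
    [0,0,0],
    [0,0,0],
    [0,0,0],
    [0,0,0],
    [0,0,0]
  ],
  "translation": [
    [0,0,0],
    [0,0,0],
    [0,0,0],
    [0,0,0],
    [0,0,0]
  ],
  "claw": [0.035,0.05,0.07,0.085,0.085]
}}

```text
time: 26.3
tcp_pos: [0.5366, -0.0265, 0.1006]
tcp_rot: [[-0.077, 0.997, 0.0], [0.997, 0.077, -0.0], [-0.0, 0.0, -1.0]]
ft_force: [-0.2, -0.2, -0.4]
width: 0.085
gripper_force: 0.0
```

{"name": "carry_out", "arguments": {
  "dr": [
    [0,0,0],
    [0,0,0]
  ],
  "translation": [
    [0,0,0],
    [0,0,0]
  ],
  "claw": [0.085,0.085]
}}

```text
time: 26.5
tcp_pos: [0.5365, -0.0264, 0.1005]
tcp_rot: [[-0.077, 0.997, -0.0], [0.997, 0.077, -0.0], [-0.0, -0.0, -1.0]]
ft_force: [-0.7, -0.3, -0.2]
width: 0.0849
gripper_force: 0.0
```

{"name": "carry_out", "arguments": {
  "dr": [
    [0,0,0],
    [0,0,0],
    [0,0,0],
    [0,0,0],
    [0,0,0]
  ],
  "translation": [
    [0,0,-0.015],
    [0,0,-0.04],
    [0,0,-0.08],
    [-0.03,0,-0.12],
    [-0.03,0,-0.13]
  ],
  "claw": [0.085,0.085,0.085,0.085,0.085]
}}

```text
time: 27.0
tcp_pos: [0.5413, -0.0584, 0.235]
tcp_rot: [[-0.077, 0.997, 0.007], [0.997, 0.077, -0.002], [-0.002, 0.007, -1.0]]
ft_force: [0.2, 0.0, 0.3]
width: 0.0849
gripper_force: 0.0
```

{"name": "carry_out", "arguments": {
  "dr": [
    [0,0,0],
    [0,0,0],
    [0,0,0],
    [0,0,0],
    [0,0,0]
  ],
  "translation": [
    [0,0,0],
    [0,0,0],
    [0,0,0],
    [0,0,0],
    [0,0,0]
  ],
  "claw": [0.085,0.085,0.085,0.085,0.085]
}}

```text
time: 27.5
tcp_pos: [0.5383, -0.0559, 0.2294]
tcp_rot: [[-0.078, 0.997, -0.002], [0.997, 0.078, 0.0], [0.0, -0.002, -1.0]]
ft_force: [-0.3, -1.0, -0.8]
width: 0.0851
gripper_force: 0.0
```

Run:
```python
from h import *
from station import ctrl,eyes
np.set_printoptions(precision=4,suppress=True)
st(ctrl)
d,P,W=wrist(eyes,ctrl)
m=(P[...,2]>.10)&(abs(P[...,0]-(.5371-.0775*(P[...,1]+.03)))<.0035)&(P[...,1]>-.12)&(P[...,1]<.03)
q=P[m]
for y in np.arange(-.12,.02,.003):
    r=q[abs(q[:,1]-y)<.0015]
    if len(r)>3: print('%.3f %.4f'%(y,np.percentile(r[:,2],95)),end=' | ')
print(q[:,1].max())
```

```text
t 27.5 p [ 0.5383 -0.0559  0.2294] ang 94.47 F [-0.3 -1.  -0.8] w 0.0851 g 0.0 q [ -6.1  13.  103.9   0.   63.2 -10.6]
-0.120 0.1217 | -0.117 0.1260 | -0.114 0.1273 | -0.111 0.1276 | -0.108 0.1261 | -0.102 0.1352 | -0.099 0.1398 | -0.096 0.1387 | -0.093 0.1386 | -0.090 0.1389 | -0.087 0.1387 | -0.084 0.1389 | -0.081 0.1391 | -0.078 0.1396 | -0.075 0.1391 | -0.072 0.1318 | -0.069 0.1319 | -0.066 0.1318 | -0.063 0.1318 | -0.060 0.1320 | -0.057 0.1320 | -0.054 0.1324 | -0.051 0.1326 | -0.048 0.3106 | -0.045 0.3148 | -0.042 0.1283 | -0.039 0.1294 | -0.036 0.1293 | -0.033 0.1293 | -0.030 0.1296 | -0.027 0.1299 | -0.024 0.1297 | -0.021 0.1294 | -0.018 0.1294 | -0.015 0.1293 | -0.012 0.1278 | -0.01187403996725269
```

```bash
python3 -c "
from station import ctrl
print(ctrl.close_job())"
```

```text
the job is handed in; nothing more can be done
None
```

The stand is loaded: larger spool first, then the smaller one, then the cap snapped on and holding both spools about 6 mm back against the brake a second after I let go; the highest push I read was about 8 N, the gripper is clear of everything, and the job is handed in at about 28 s.

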